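# Return the torque wrench to the sloped foam rack and shut the keeper bar

## Task

Check the returned torque wrench back in: take it from the desk and press it fully home, flat on the pocket floor at both ends and with its open jaw uphill, in its long foam pocket in the middle of the sloped rack. Then swing the yellow keeper bar down across the tools until it lies against its catch, and leave the other things on the desk where they are.

Things in the scene. Friction and masses are not known exactly. Their poses are not given: they have to be found in the camera images.
- wrench: Electronic torque wrench, 220 mm long, about 0.35 kg, flat on the desk, display up. Origin: on the underside at mid length and width, near its balance point; x along it to the open jaw, z up. x -110 to 65 mm: straight, 32 wide, 24 thick (black ribbed handle to -10, grey display body from 2). x 65 to 110: steel neck and jaw, 24 wide at most, 6 to 18 mm above the underside.
- wrench_head (a point): Point on the wrench's underside plane at its x = +100 mm (jaw end, which at the start points away from the robot, within 0.5 rad of world x).
- wrench_heel (a point): Point on the wrench's underside plane at its x = -100 mm (handle end).
- board: Dark foam insert, 270 (x) x 230 (y) mm, in a grey-green tray (rim 2 mm over the foam), fixed, sloped 30 deg to face up and towards the robot. Origin: middle of the foam's top face, 102 mm above the desk; x uphill, y level to the left, z straight out of the foam. Left pocket (y +82): a torque screwdriver, 26 wide, 8 mm proud. Narrow right pocket (y -82, 156 x 26): for another tool, stays empty.
- cut_mid (a point): Middle of the wrench's pocket, on its blue floor, board (0, 0, -16) mm; axes as the board's. When home the wrench's origin and axes are here, jaw uphill, its top 8 mm proud of the foam. Pocket from x = -113 to 113 mm, walls 40 apart, 30 apart from x = 72 up. A finger channel, x -28 to 28 mm, 22 mm deep from the foam face, crosses the whole insert, so fingers can go down beside a tool there.
- cut_head (a point): Point on the pocket floor, board (100, 0, -16) mm, where wrench_head lies when home. Along both sides of the pocket (x 28 to 68 and -109 to -29) stand soft sprung foam lips, 29 mm apart with rounded tops, that grip the 32 mm wide wrench. Resting on them its underside is 3 to 7 mm below the foam face.
- cut_heel (a point): Point on the pocket floor, board (-100, 0, -16) mm, where wrench_heel lies when home. Pressed near that end, each end needs about 4 to 10 N straight into the foam (both at once 8 to 20 N) to pass the lips and go down to the floor; its weight alone does not do it, and it stays wherever it is pushed.
- keeper (a joint): Angle of the yellow keeper bar, rad: 0 = shut, straight across the pockets (towards board -y) against its catch at the right edge; grows as the free end swings uphill, to 1.75; 1.15 to 1.5 at the start. It turns parallel to the foam and stays where it is left (1 to 3 N on its outer part moves it).
- keeper_pivot (a point): Pivot of the bar, board (-85, 132, 18) mm. Axes turn with the bar: -y along the bar to the free end, +x out of the side to push on to shut it (uphill side when shut), z as the board's. The bar is 14 x 14 mm, 272 mm long from here, 11 to 25 mm above the foam face: it passes 3 mm over a wrench that is home and is blocked by one that is not.
- keeper_push (a point): Point on the bar's centre line, 170 mm from the pivot; same axes as keeper_pivot.
- scanner: Bystander: pistol-type barcode scanner, dark grey, lying on its side, 100 x 66 x 60 mm head; origin under the head. Leave where it is.
- mouse: Bystander: black computer mouse, 100 x 58 x 34 mm. Leave where it is.
- pen: Bystander: dark ballpoint pen, 130 mm long, 9 mm thick. Leave where it is.
- padlock: Bystander: brass padlock, body 42 x 45 x 20 mm, lying flat. Leave where it is.
- spanner: Bystander: plain steel hand spanner, 170 mm long, nothing to do with the job. Leave where it is.
- mug: Bystander: white ceramic mug, 80 mm wide, 85 mm tall. Leave where it is.
Things that resemble listed ones, but are neither listed nor needed, are in the scene too. Of the things that look like the wrench, the larger one is meant.

How it is judged:
By the outcome, as a careful person would: the job done as asked, in the order asked, and still so for the second after the job is handed in, with the robot touching nothing.
It also fails if it takes over 64 s, if anything falls off the work surface, if the arm or the gripper's body presses on something with over 40 N, if the wrist force passes 120 N, or if a joint passes its speed limit or range.

## Robot

A 6-joint arm with a two-finger parallel gripper is mounted at the origin on the work surface. World frame = base frame: x ahead of the robot, y to its left, z up, the work surface at z = 0. Lengths are in mm, angles in degrees, forces in N, time in s.
With the tool pointing down it reaches from about 300 to 850 mm from the base axis. Payload 4.2 kg.
Tool frame: the origin (TCP) lies at the very end of the fingers, on their centre line; the grasp point (between the pads) lies 19 mm behind it; z points along the fingers, y is the direction in which the jaws open and shut (so a half turn about z gives the same grasp; the last joint's range is limited). The gripper opens to 91 mm and grips with 3 to 60 N. Pads are 32 mm wide; open, the fingers measure 118 mm over their backs; the gripper's body (76 mm by 178 mm) begins 60 mm behind the grasp point.
Start: joints at [66.463, 18.312, 89.639, -0, 72.044, -1.146], TCP at [219.037, 531.663, 213.976] pointing down, gripper open.
Joint ranges: [-177.97, 177.97], [-48.28, 115.42], [12.27, 149.76], [-77.06, 257.06], [2.81, 150.46], [-146.56, 146.56]. Speed limits (degrees/s): [147.25, 147.25, 180, 180, 180, 180].

## Interface

Orientations are given as [roll, pitch, yaw] about the fixed x, y, z axes, in that order (R = Rz(yaw) Ry(pitch) Rx(roll)).
In Python, from workcell import telemetry, grab_frame, job gives the robot as it stands.
- The arm moves only by the tool drive_tool, never from a script. Its argument "moves" is a list of rows, each an object of numbers: "claw": the closure, from -1 (fully open) to 1 (shut); "dx", "dy", "dz": the shift along the tool's x, y, z in units of 20 mm (1.0 is 20 mm); "yaw": the turn about the tool's z in units of 0.15 rad (1.0 is 0.15 rad). In form: [{"claw": .., "dx": .., "dy": .., "dz": .., "yaw": ..}, ...]. A call has 1 to 5 rows; each row shifts and turns the pose as measured when the row begins, along the tool's axes as they then stand; what a row does not reach is not made up. A row lasts 1/8 s, in which the tool goes at most 62.5 mm and 10.7 degrees, less where a joint would pass 70% of its speed; a pose out of reach is approached as far as the arm can. A call with a number of a shift or a turn outside -1 to 1 is refused whole. A call with a gripper value outside its range is refused whole. The fingers move at their own pace and stop on an object; "grip_force" is the grip in N (left out, the last holds). Time passes only in rows, so rows that do not move let the fingers close. It gives the time, the measured TCP pose, the force and the opening at its end, in the units of the state.
- telemetry.state(): the state, without advancing time (a new reading comes with each control period).
- grab_frame(name): name is "side" or "top" or "wrist"; returns a dict with "color" (480x640x3 uint8, blue, green, red), "vertical_fov" (degrees; the focal length in pixels is half the picture's height over the tangent of half this angle, whatever the lens; pixels are square), "cx", "cy" (the principal point, pixels), "dist" ([k1, k2, p1, p2, k3] as OpenCV has them; the pictures are not rectified), "pose" (4x4, takes a point from camera to world coordinates). Camera axes: x right, y down, z forward; pixel columns grow to the right and rows downward; lengths in mm; the calibration is good to about 2 mm. A picture is of the moment at which its call begins. There is no depth.
- job.job_done(): hands the job in, once; it reports no verdict.
The state is a dict: "time_s": time; "qpos": joint angles; "qvel": joint speeds; "effort": joint torques, N m; "ee_pos": TCP position; "ee_rot": TCP orientation; "force": force on the tool from outside, world axes, zero at the start; "torque": the same for the moment, N m; "gripper_width": finger opening in mm.
Only numpy, scipy, OpenCV 4.12 (cv2) and the standard library are available. Lean on these libraries where they do the work, as an engineer would, in place of code of your own. Each camera call takes 0.05 s, during which the arm holds its last target.

## Working session

There is one attempt and no reset: what is moved stays moved. The work goes in short steps, Python scripts to look and compute and a tool call to move; the robot and the scene stay as the last step left them, time stands still between calls to the robot, and variables do not carry over. Pictures are saved under pics/ and viewed, and the job is handed in when it is done.

Besides the shell and the picture viewer there is one more tool, called after "Emit:" in YAML: its name, and indented under it one key for each argument. drive_tool: Moves the arm, as the interface text tells. Its arguments: {"type":"object","properties":{"moves":{"type":"array"},"grip_force":{"type":"number"}},"required":["moves"]}

```bash
mkdir -p pics; ls
cat > h.py <<'E'
import numpy as np, cv2, pickle
from workcell import telemetry, grab_frame, job
def snap(n,f):
    d=grab_frame(n); cv2.imwrite(f'pics/{f}.png',d['color']); pickle.dump(d,open(f'pics/{f}.pkl','wb')); return d
def K(d):
    f=d['color'].shape[0]/2/np.tan(np.radians(d['vertical_fov'])/2)
    return np.array([[f,0,d['cx']],[0,f,d['cy']],[0,0,1.]])
def rays(d,px):
    u=cv2.undistortPoints(np.array(px,float).reshape(-1,1,2),K(d),np.array(d['dist'],float)).reshape(-1,2)
    P=np.array(d['pose']); r=np.c_[u,np.ones(len(u))]@P[:3,:3].T
    return P[:3,3],r
def onplane(d,px,p0,n):
    o,r=rays(d,px); n=np.array(n,float); t=((np.array(p0)-o)@n)/(r@n); return o+r*t[:,None]
def onz(d,px,z): return onplane(d,px,[0,0,z],[0,0,1])
def proj(d,pts):
    P=np.linalg.inv(np.array(d['pose'])); p=np.array(pts,float).reshape(-1,3)
    rv=cv2.Rodrigues(P[:3,:3])[0]
    return cv2.projectPoints(p,rv,P[:3,3],K(d),np.array(d['dist'],float))[0].reshape(-1,2)
def tri(d1,p1,d2,p2):
    o1,r1=rays(d1,[p1]);o2,r2=rays(d2,[p2]);r1=r1[0];r2=r2[0]
    s=np.linalg.lstsq(np.c_[r1,-r2],o2-o1,rcond=None)[0]
    a=o1+r1*s[0];b=o2+r2*s[1];return (a+b)/2,np.linalg.norm(a-b)
E
python3 - <<'E'
from h import *
for n in('side','top','wrist'):
    d=snap(n,n+'0'); print(n,d['vertical_fov'],d['dist'],np.round(d['pose'],2).tolist())
print(telemetry.state())
E
```

```text
pics
side 54.15711176879304 [-0.01227418  0.          0.          0.          0.        ] [[1.0, -0.04, 0.05, 463.1], [-0.06, -0.77, 0.64, -828.56], [0.02, -0.64, -0.77, 1029.97], [0.0, 0.0, 0.0, 1.0]]
top 43.1144163977717 [-0.01952215  0.          0.          0.          0.        ] [[0.02, -0.99, 0.11, 350.47], [-1.0, -0.01, 0.02, -64.97], [-0.02, -0.11, -0.99, 1801.34], [0.0, 0.0, 0.0, 1.0]]
wrist 60.74931044382711 [-0.07817127  0.          0.          0.          0.        ] [[0.38, 0.88, 0.27, 140.7], [0.92, -0.36, -0.12, 563.47], [-0.0, 0.3, -0.95, 384.01], [0.0, 0.0, 0.0, 1.0]]
{'time_s': 0.15, 'qpos': array([ 6.64616915e+01,  1.83447726e+01,  8.96880872e+01, -1.04651106e-03,
        7.20423295e+01, -1.14672527e+00]), 'qvel': array([ 0.09949189, -0.20901024, -0.1447394 ,  0.04230969,  0.10615476,
        0.02465274]), 'effort': array([-6.53770549e-04, -4.12773550e+01, -2.32155669e+01,  7.29499105e-02,
        4.33419936e-02, -1.22550382e-04]), 'ee_pos': array([218.90969972, 531.32003998, 213.31324065]), 'ee_rot': array([-1.79924806e+02, -5.09842000e-04,  1.57608740e+02]), 'force': array([-0.27010318,  0.34821358, -0.47337017]), 'torque': array([ 0.0275708 , -0.03174984, -0.03918724]), 'gripper_width': 91.56821844452308}
```

View pics/side0.png

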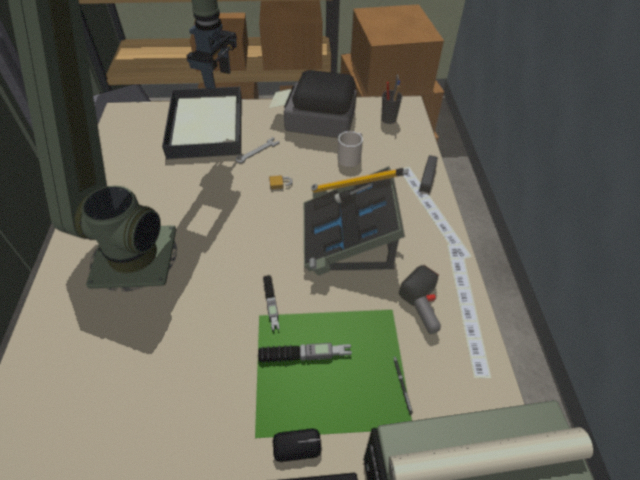

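View pics/top0.png

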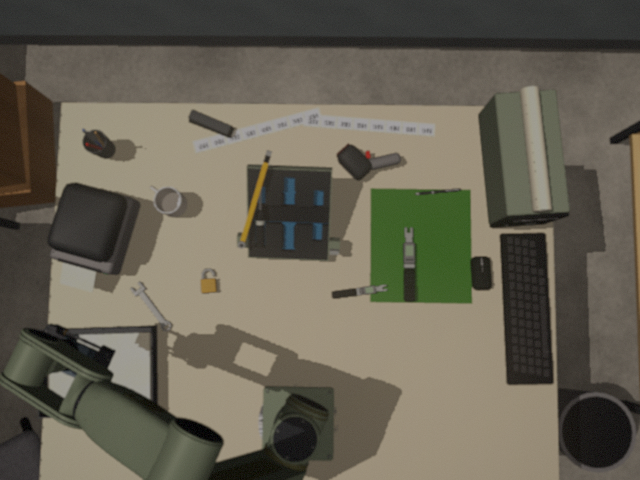

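View pics/wrist0.png

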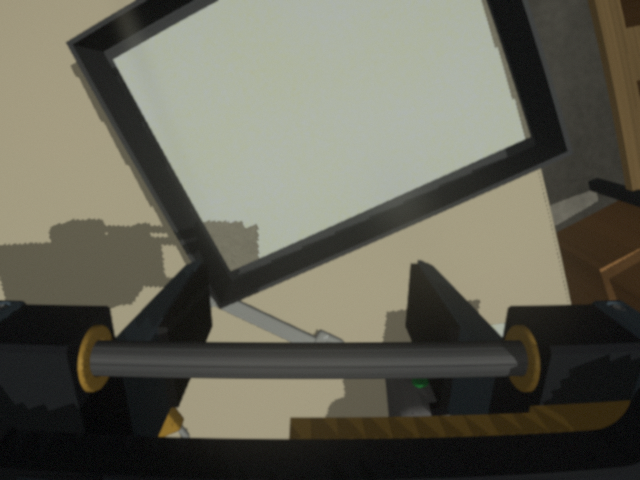

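Run:
```python
import cv2
t=cv2.imread('pics/top0.png');s=cv2.imread('pics/side0.png')
a=cv2.resize(t[180:310,365:480],None,fx=5,fy=4.6,interpolation=cv2.INTER_CUBIC)
b=cv2.resize(t[145:270,230:355],None,fx=4.8,fy=4.8,interpolation=cv2.INTER_CUBIC)
cv2.imwrite('pics/a.png',cv2.convertScaleAbs(cv2.resize(t[180:310,365:480],None,fx=4.5,fy=4.5,interpolation=3),alpha=1.6));cv2.imwrite('pics/b.png',cv2.convertScaleAbs(b,alpha=1.8))
c=cv2.resize(s[155:285,290:450],None,fx=4.5,fy=4.5,interpolation=3);cv2.imwrite('pics/c.png',cv2.convertScaleAbs(c,alpha=1.8))
```

```text
(no output)
```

View pics/a.png

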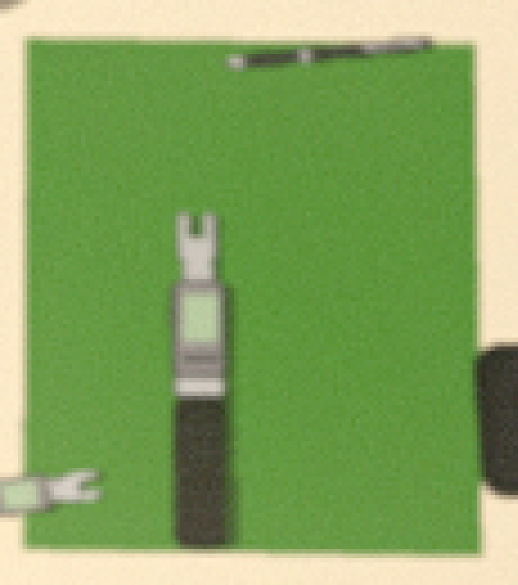

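View pics/b.png

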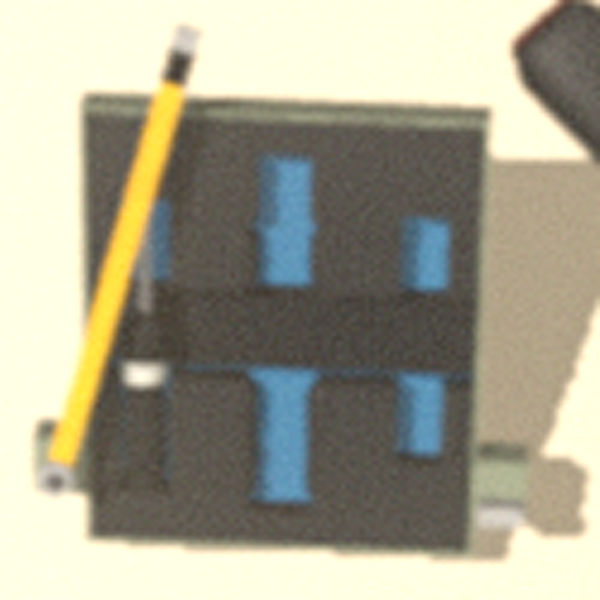

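View pics/c.png

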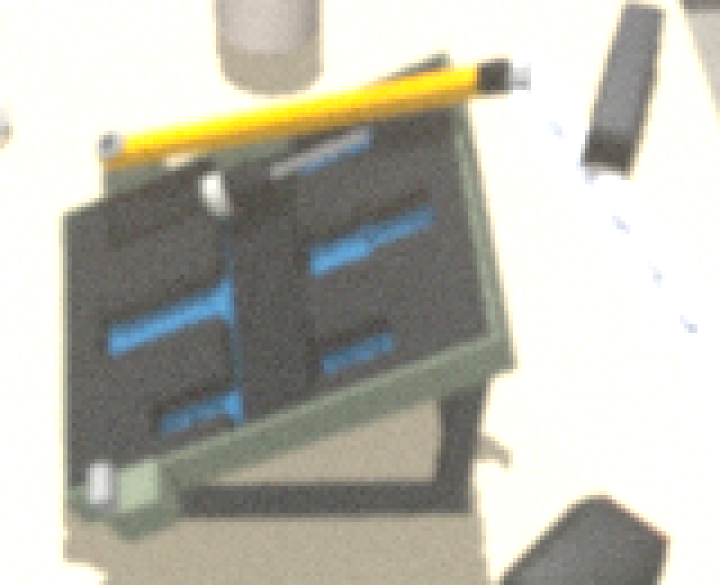

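```bash
cat > m.py <<'E'
from h import *
d=pickle.load(open('pics/top0.pkl','rb'))
img=d['color'].astype(int);B,G,R=img[...,0],img[...,1],img[...,2]
blue=((B-R)>40).astype(np.uint8)
sub=np.zeros_like(blue);sub[150:262,245:335]=blue[150:262,245:335]
n,l,st,c=cv2.connectedComponentsWithStats(sub)
for i in range(1,n):
    if st[i,4]>15: print(st[i],c[i])
green=((G-R)>25)&((G-B)>25)
m=np.zeros_like(blue);m[222:300,398:425]=(~green)[222:300,398:425]
n,l,st,c=cv2.connectedComponentsWithStats(m);i=1+np.argmax(st[1:,4])
cnt=cv2.findContours((l==i).astype(np.uint8),0,1)[0][0]
print(st[i],c[i])
ys,xs=np.nonzero(l==i)
p=onz(d,np.c_[xs,ys],20)
r=cv2.minAreaRect(p[:,:2].astype(np.float32));print(r)
print('desk pts', onz(d,[[290,212],[409,265],[360,158],[360,290]],0).round())
yel=((R-B)>60)&((G-B)>40); yel[:,:235]=0;yel[:,280:]=0;yel[270:]=0;yel[:140]=0
ys,xs=np.nonzero(yel);print(xs.min(),xs.max(),ys.min(),ys.max(),cv2.fitLine(np.c_[xs,ys].astype(np.float32),2,0,.01,.01).ravel())
E
python3 m.py
```

```text
[286 179   9  25 170] [290.07647059 191.82352941]
[317 192   6  13  66] [319.5        198.04545455]
[284 222  11  27 192] [288.95833333 234.640625  ]
[315 224   7  15  77] [317.98701299 230.7012987 ]
[402 227  16  73 969] [409.42105263 265.45717234]
((463.1978454589844, -318.7469482421875), (211.318115234375, 42.33277130126953), 1.2205827236175537)
desk pts [[ 612.   35.    0.]
 [ 458. -320.    0.]
 [ 779. -173.    0.]
 [ 382. -176.    0.]]
240 267 162 241 [  0.28324315  -0.95904815 254.02292    201.02083   ]
```

```bash
cat > plan.py <<'E'
import sys
from h import *
def plan(tx,ty,tz,tyaw,n=5,cap=0.98):
    s=telemetry.state();p=s['ee_pos'].copy();y=s['ee_rot'][2]
    print('t',round(s['time_s'],2),'pos',p.round(1),'rot',s['ee_rot'].round(1),'F',s['force'].round(1),'w',round(s['gripper_width'],1))
    T=np.array([tx,ty,tz],float)
    for i in range(n):
        dyw=(tyaw-y+180)%360-180
        a=np.radians(y); ux=np.array([np.cos(a),np.sin(a),0]);uy=np.array([np.sin(a),-np.cos(a),0]);uz=np.array([0,0,-1.])
        v=(T-p)/20; c=np.array([v@ux,v@uy,v@uz]); m=np.abs(c).max(); 
        if m>cap: c*=cap/m
        k=max(1,m/cap); yw=-dyw/8.594/k; yw=np.clip(yw,-.95,.95)
        c=c.round(2);yw=round(yw,2)
        print('{"dx":%.2f,"dy":%.2f,"dz":%.2f,"yaw":%.2f},'%(*c,yw),end='')
        p=p+20*(c[0]*ux+c[1]*uy+c[2]*uz); y-=yw*8.594
    print('\nend',p.round(1),round(y,1))
if __name__=='__main__': plan(*map(float,sys.argv[1:5]),n=int(sys.argv[5]) if len(sys.argv)>5 else 5)
E
python3 plan.py 490 35 300 0
```

```text
t 0.15 pos [218.9 531.3 213.3] rot [-179.9   -0.   157.6] F [-0.3  0.3 -0.5] w 91.6
{"dx":-0.98,"dy":-0.79,"dz":-0.19,"yaw":0.82},{"dx":-0.98,"dy":-0.61,"dz":-0.18,"yaw":0.75},{"dx":-0.98,"dy":-0.47,"dz":-0.17,"yaw":0.70},{"dx":-0.98,"dy":-0.35,"dz":-0.16,"yaw":0.67},{"dx":-0.98,"dy":-0.24,"dz":-0.15,"yaw":0.65},
end [272.  433.9 230.3] 126.8
```

Emit:
drive_tool:
  moves:
    - {"claw":-1,"dx":-0.98,"dy":-0.79,"dz":-0.19,"yaw":0.82}
    - {"dx":-0.98,"dy":-0.61,"dz":-0.18,"yaw":0.75}
    - {"dx":-0.98,"dy":-0.47,"dz":-0.17,"yaw":0.7}
    - {"dx":-0.98,"dy":-0.35,"dz":-0.16,"yaw":0.67}
    - {"dx":-0.98,"dy":-0.24,"dz":-0.15,"yaw":0.65}

```text
validation failed for argument at $.mo...
```

```bash
python3 plan.py 490 35 300 0
```

```text
t 0.15 pos [218.9 531.3 213.3] rot [-179.9   -0.   157.6] F [-0.3  0.3 -0.5] w 91.6
{"dx":-0.98,"dy":-0.79,"dz":-0.19,"yaw":0.82},{"dx":-0.98,"dy":-0.61,"dz":-0.18,"yaw":0.75},{"dx":-0.98,"dy":-0.47,"dz":-0.17,"yaw":0.70},{"dx":-0.98,"dy":-0.35,"dz":-0.16,"yaw":0.67},{"dx":-0.98,"dy":-0.24,"dz":-0.15,"yaw":0.65},
end [272.  433.9 230.3] 126.8
```

Emit:
drive_tool:
  moves:
    - {"claw":-1,"dx":-0.98,"dy":-0.79,"dz":-0.19,"yaw":0.82}
    - {"claw":-1,"dx":-0.98,"dy":-0.61,"dz":-0.18,"yaw":0.75}
    - {"claw":-1,"dx":-0.98,"dy":-0.47,"dz":-0.17,"yaw":0.7}
    - {"claw":-1,"dx":-0.98,"dy":-0.35,"dz":-0.16,"yaw":0.67}
    - {"claw":-1,"dx":-0.98,"dy":-0.24,"dz":-0.15,"yaw":0.65}

```text
time_s: 0.78
ee_pos: [271.6, 430.8, 228.6]
ee_rot: [-179.7, 0.2, 125.9]
force: [0.7, 0.2, 0.3]
gripper_width: 90.6
```

```bash
python3 plan.py 490 35 300 0
```

```text
t 0.78 pos [271.6 430.8 228.6] rot [-179.7    0.2  125.9] F [0.7 0.2 0.3] w 90.6
{"dx":-0.98,"dy":-0.12,"dz":-0.16,"yaw":0.64},{"dx":-0.98,"dy":-0.03,"dz":-0.15,"yaw":0.64},{"dx":-0.98,"dy":0.07,"dz":-0.16,"yaw":0.64},{"dx":-0.98,"dy":0.16,"dz":-0.16,"yaw":0.64},{"dx":-0.98,"dy":0.26,"dz":-0.16,"yaw":0.66},
end [319.4 343.9 244.4] 98.2
```

Emit:
drive_tool:
  moves:
    - {"claw":-1,"dx":-0.98,"dy":-0.12,"dz":-0.16,"yaw":0.64}
    - {"claw":-1,"dx":-0.98,"dy":-0.03,"dz":-0.15,"yaw":0.64}
    - {"claw":-1,"dx":-0.98,"dy":0.07,"dz":-0.16,"yaw":0.64}
    - {"claw":-1,"dx":-0.98,"dy":0.16,"dz":-0.16,"yaw":0.64}
    - {"claw":-1,"dx":-0.98,"dy":0.26,"dz":-0.16,"yaw":0.66}

```text
time_s: 1.4
ee_pos: [319.5, 339.7, 243.9]
ee_rot: [-179.7, 0.4, 97.3]
force: [0.5, -0.0, -0.2]
gripper_width: 91.2
```

```bash
python3 plan.py 490 35 300 0
```

```text
t 1.4 pos [319.5 339.7 243.9] rot [-179.7    0.4   97.3] F [ 0.5 -0.  -0.2] w 91.2
{"dx":-0.98,"dy":0.39,"dz":-0.17,"yaw":0.69},{"dx":-0.98,"dy":0.52,"dz":-0.18,"yaw":0.72},{"dx":-0.98,"dy":0.66,"dz":-0.19,"yaw":0.77},{"dx":-0.98,"dy":0.84,"dz":-0.21,"yaw":0.84},{"dx":-0.88,"dy":0.98,"dz":-0.21,"yaw":0.85},
end [377.6 235.8 263.1] 64.0
```

Emit:
drive_tool:
  moves:
    - {"claw":-1,"dx":-0.98,"dy":0.39,"dz":-0.17,"yaw":0.69}
    - {"claw":-1,"dx":-0.98,"dy":0.52,"dz":-0.18,"yaw":0.72}
    - {"claw":-1,"dx":-0.98,"dy":0.66,"dz":-0.19,"yaw":0.77}
    - {"claw":-1,"dx":-0.98,"dy":0.84,"dz":-0.21,"yaw":0.84}
    - {"claw":-1,"dx":-0.88,"dy":0.98,"dz":-0.21,"yaw":0.85}

```text
time_s: 2.02
ee_pos: [377.5, 231.6, 263.1]
ee_rot: [-179.9, 0.7, 63.0]
force: [0.4, 0.2, 0.4]
gripper_width: 90.8
```

```bash
python3 plan.py 490 35 300 0 7
```

```text
t 2.02 pos [377.5 231.6 263.1] rot [-179.9    0.7   63. ] F [0.4 0.2 0.4] w 90.8
{"dx":-0.64,"dy":0.98,"dz":-0.19,"yaw":0.76},{"dx":-0.49,"dy":0.98,"dz":-0.18,"yaw":0.71},{"dx":-0.37,"dy":0.98,"dz":-0.17,"yaw":0.68},{"dx":-0.26,"dy":0.98,"dz":-0.17,"yaw":0.65},{"dx":-0.16,"dy":0.98,"dz":-0.16,"yaw":0.64},{"dx":-0.06,"dy":0.98,"dz":-0.16,"yaw":0.64},{"dx":0.03,"dy":0.98,"dz":-0.16,"yaw":0.63},
end [449.7 105.1 286.9] 22.5
```

Emit:
drive_tool:
  moves:
    - {"claw":-1,"dx":-0.64,"dy":0.98,"dz":-0.19,"yaw":0.76}
    - {"claw":-1,"dx":-0.49,"dy":0.98,"dz":-0.18,"yaw":0.71}
    - {"claw":-1,"dx":-0.37,"dy":0.98,"dz":-0.17,"yaw":0.68}
    - {"claw":-1,"dx":-0.26,"dy":0.98,"dz":-0.17,"yaw":0.65}
    - {"claw":-1,"dx":-0.16,"dy":0.98,"dz":-0.16,"yaw":0.64}

```text
time_s: 2.65
ee_pos: [430.4, 134.9, 280.5]
ee_rot: [179.8, 0.8, 32.3]
force: [-0.3, -0.2, 0.4]
gripper_width: 91.2
```

```bash
python3 plan.py 490 35 300 0 5
```

```text
t 2.65 pos [430.4 134.9 280.5] rot [179.8   0.8  32.3] F [-0.3 -0.2  0.4] w 91.2
{"dx":-0.03,"dy":0.98,"dz":-0.16,"yaw":0.63},{"dx":0.07,"dy":0.98,"dz":-0.17,"yaw":0.64},{"dx":0.16,"dy":0.98,"dz":-0.17,"yaw":0.64},{"dx":0.26,"dy":0.98,"dz":-0.17,"yaw":0.66},{"dx":0.37,"dy":0.98,"dz":-0.17,"yaw":0.68},
end [481.7  48.7 297.3] 4.4
```

Emit:
drive_tool:
  moves:
    - {"claw":-1,"dx":-0.03,"dy":0.98,"dz":-0.16,"yaw":0.63}
    - {"claw":-1,"dx":0.07,"dy":0.98,"dz":-0.17,"yaw":0.64}
    - {"claw":-1,"dx":0.16,"dy":0.98,"dz":-0.17,"yaw":0.64}
    - {"claw":-1,"dx":0.26,"dy":0.98,"dz":-0.17,"yaw":0.66}
    - {"claw":-1,"dx":0.37,"dy":0.98,"dz":-0.17,"yaw":0.68}

```text
time_s: 3.28
ee_pos: [481.7, 45.3, 296.9]
ee_rot: [179.4, 0.7, 3.4]
force: [-0.0, 0.5, 0.8]
gripper_width: 91.3
```

```bash
python3 -c "
from h import *
d=snap('wrist','w1');s=telemetry.state();print(s['ee_pos'],s['ee_rot'],np.round(d['pose'],3))
cv2.imwrite('pics/w1b.png',cv2.convertScaleAbs(d['color'],alpha=1.6))"
```

```text
[483.23215573  43.31262126 297.22155409] [179.30219788   0.6215125    3.21885804] [[ 5.90000e-02 -9.50000e-01 -3.07000e-01  5.67836e+02]
 [-9.98000e-01 -5.30000e-02 -2.80000e-02  5.19700e+01]
 [ 1.00000e-02  3.08000e-01 -9.51000e-01  4.66623e+02]
 [ 0.00000e+00  0.00000e+00  0.00000e+00  1.00000e+00]]
```

View pics/w1b.png

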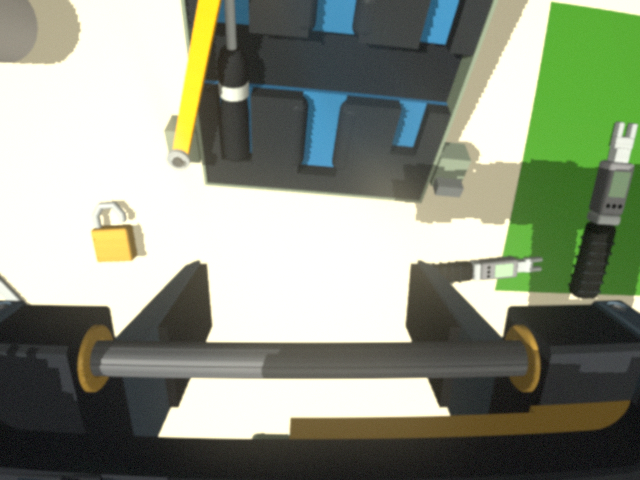

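Emit:
drive_tool:
  moves:
    - {"claw":-1,"dx":1,"dy":0.1,"dz":-0.1,"yaw":0.37}
    - {"claw":-1,"dx":1,"dy":0.1,"dz":-0.1,"yaw":0}
    - {"claw":-1,"dx":1,"dy":0.1,"dz":0,"yaw":0}
    - {"claw":-1,"dx":1,"dy":0,"dz":0,"yaw":0}
    - {"claw":-1,"dx":0.8,"dy":0,"dz":0,"yaw":0}

```text
time_s: 3.95
ee_pos: [579.9, 39.0, 299.1]
ee_rot: [179.3, 0.8, 0.2]
force: [0.2, -0.4, 0.1]
gripper_width: 91.2
```

```bash
python3 -c "
from h import *
d=snap('wrist','w2');s=telemetry.state();print(s['ee_pos'],s['ee_rot'],np.round(d['pose'],3))
cv2.imwrite('pics/w2b.png',cv2.convertScaleAbs(d['color'],alpha=1.6))"
```

```text
[581.69402953  39.05338517 298.48845154] [1.79337909e+02 7.10815896e-01 1.65810417e-01] [[ 2.00000e-03 -9.51000e-01 -3.09000e-01  6.66437e+02]
 [-1.00000e+00  2.00000e-03 -1.20000e-02  4.11140e+01]
 [ 1.20000e-02  3.09000e-01 -9.51000e-01  4.68682e+02]
 [ 0.00000e+00  0.00000e+00  0.00000e+00  1.00000e+00]]
```

View pics/w2b.png

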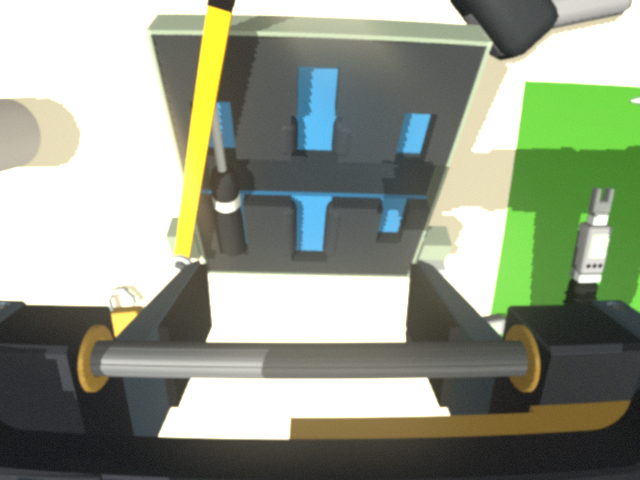

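Run:
```python
import cv2
t=cv2.convertScaleAbs(cv2.imread('pics/w2.png'),alpha=2)
cv2.imwrite('pics/z1.png',cv2.resize(t[5:155,145:345],None,fx=4,fy=4,interpolation=3))
cv2.imwrite('pics/z2.png',cv2.resize(t[5:155,310:510],None,fx=4,fy=4,interpolation=3))
cv2.imwrite('pics/z3.png',cv2.resize(t[150:290,165:365],None,fx=4,fy=4,interpolation=3))
cv2.imwrite('pics/z4.png',cv2.resize(t[150:290,270:470],None,fx=4,fy=4,interpolation=3))
```

```text
(no output)
```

View pics/z1.png

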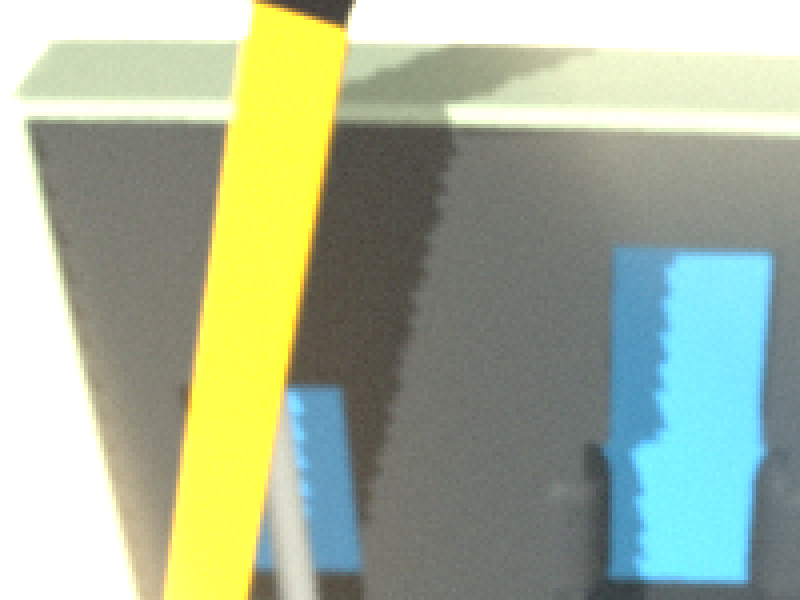

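View pics/z2.png

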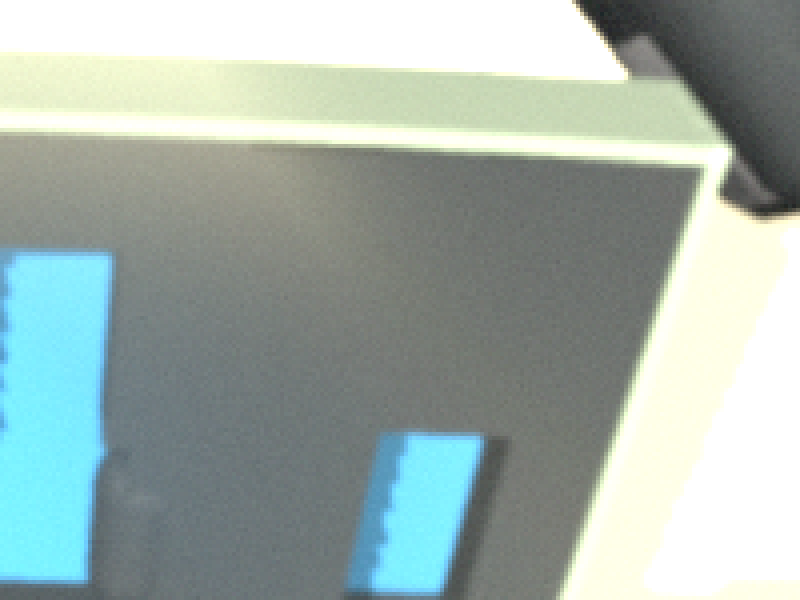

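View pics/z3.png

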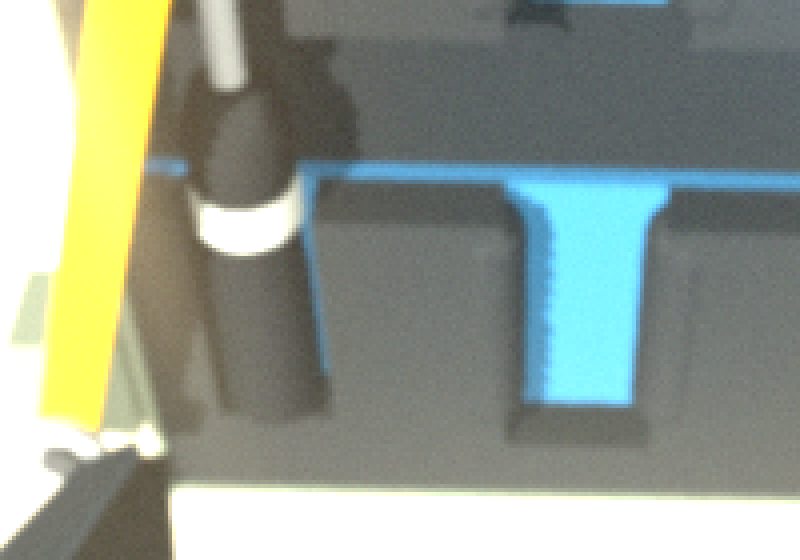

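View pics/z4.png

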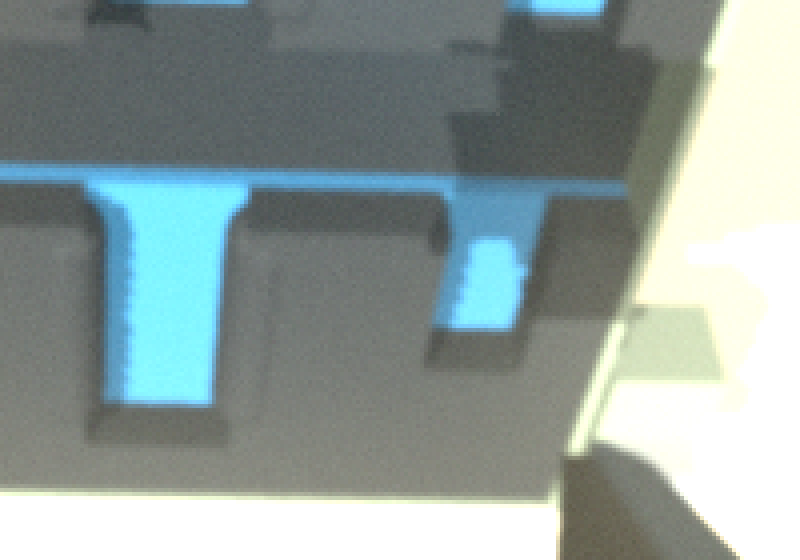

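```bash
cat > bd.py <<'E'
from h import *
from scipy.optimize import least_squares
d=pickle.load(open('pics/w2.pkl','rb'))
F=[((135,115,0),(152,35.5)),((135,-115,0),(485.5,47)),((113,15,0),(298,67)),((113,-15,0),(338.75,68.5)),
((-113,20,0),(292,260.75)),((-113,-20,0),(327,260.75)),((78,-69,0),(405,113.25)),((78,-95,0),(437,114.25)),((-78,-69,0),(378,242)),((-78,-95,0),(400.5,242.5)),((-113,0,-16),(309.6,251))]
P=np.array([f[0] for f in F],float);U=np.array([f[1] for f in F])
def Rb(yaw,t=30):
    a=np.radians(yaw);b=np.radians(t)
    return np.array([[np.cos(a),-np.sin(a),0],[np.sin(a),np.cos(a),0],[0,0,1]])@np.array([[np.cos(b),0,-np.sin(b)],[0,1,0],[np.sin(b),0,np.cos(b)]])
def fit(full):
    g=lambda v:(proj(d,P@Rb(v[2],v[4] if full else 30).T+[v[0],v[1],v[3] if full else 102])-U).ravel()
    r=least_squares(g,[590,35,0,102,30][:5 if full else 3],loss='soft_l1');return r.x,g(r.x).reshape(-1,2)
if __name__=='__main__':
    for f in(0,1):
        v,r=fit(f);print(v.round(2));print(r.round(1).tolist())
E
python3 bd.py
```

```text
[589.7   32.14  -1.2 ]
[[-0.9, -0.3], [0.2, -2.4], [-0.4, 0.2], [0.9, -0.1], [-0.2, 0.8], [0.6, 1.4], [0.1, -0.1], [0.7, 0.1], [-2.1, 0.6], [-0.2, 0.5], [0.1, -0.3]]
[589.72  32.05  -1.24 100.61  30.12]
[[-0.0, 0.0], [-0.2, -1.9], [-0.1, 0.5], [1.0, 0.2], [-0.1, 0.1], [0.6, 0.7], [-0.1, 0.0], [0.4, 0.2], [-2.3, 0.1], [-0.5, -0.0], [0.1, -0.9]]
```

Run:
```python
from bd import *
t=pickle.load(open('pics/top0.pkl','rb'));v=fit(0)[0];R=Rb(v[2]);o=np.array([v[0],v[1],102])
n=R[:,2];p0=o-16*n
q=onplane(t,[[290.08,191.8],[288.96,234.6]],p0,n);print(((q-o)@R).round(1))
# keeper line: yellow mask in w2 & top
for nm,dd,box in(('w2',d,(0,170,175,235)),('top',t,(162,242,236,268))):
    I=dd['color'].astype(int);m=((I[...,2]-I[...,0])>60)&((I[...,1]-I[...,0])>40)
    k=np.zeros(m.shape,bool);k[box[0]:box[1],box[2]:box[3]]=m[box[0]:box[1],box[2]:box[3]]
    ys,xs=np.nonzero(k);L=cv2.fitLine(np.c_[xs,ys].astype(np.float32),2,0,.01,.01).ravel()
    s=np.array([[L[2],L[3]],[L[2]+40*L[0],L[3]+40*L[1]]])
    b=(onplane(dd,s,o+24*n,n)-o)@R; dv=b[1]-b[0]; dv*=np.sign(dv[0]); print(nm,b.round(1).tolist(),'ang',np.arctan2(dv[0],-dv[1]))
    # y at x=-85
    print('line at x=-85: y=',b[0,1]+(-85-b[0,0])*dv[1]/dv[0])
w=pickle.load(open('pics/w1.pkl','rb'))
I=w['color'].astype(int);G=((I[...,1]-I[...,2])>15)&((I[...,1]-I[...,0])>15)
m=(~G).astype(np.uint8)
k=np.zeros_like(m);k[110:300,565:640]=m[110:300,565:640]
nn,l,st,c=cv2.connectedComponentsWithStats(k,connectivity=4)
for i in range(1,nn):
    if st[i,4]>100: print(st[i],c[i])
```

```text
[[ 62.4  -1.3 -16. ]
 [-69.2   0.9 -16. ]]
w2 [[111.1, 76.0, 24.0], [138.4, 68.0, 24.0]] ang 1.287925621769362
line at x=-85: y= 132.99264141838924
top [[46.4, 95.8, 24.0], [157.6, 63.5, 24.0]] ang 1.2884001567698944
line at x=-85: y= 133.88067142226316
[ 565  122   75  178 5529] [603.85693615 219.0479291 ]
```

```bash
python3 plan.py 425 -319 240 0 5
```

```text
t 4.0 pos [581.7  39.1 298.5] rot [179.3   0.7   0.2] F [2.3 0.2 1.1] w 91.0
{"dx":-0.43,"dy":0.98,"dz":0.16,"yaw":0.00},{"dx":-0.43,"dy":0.98,"dz":0.16,"yaw":0.00},{"dx":-0.43,"dy":0.98,"dz":0.16,"yaw":0.00},{"dx":-0.43,"dy":0.98,"dz":0.16,"yaw":0.00},{"dx":-0.43,"dy":0.98,"dz":0.16,"yaw":0.00},
end [539.  -59.1 282.5] 0.2
```

Emit:
drive_tool:
  moves:
    - {"claw":-1,"dx":-0.43,"dy":1,"dz":0.1,"yaw":0}
    - {"claw":-1,"dx":-0.43,"dy":1,"dz":0.1,"yaw":0}
    - {"claw":-1,"dx":-0.43,"dy":1,"dz":0.1,"yaw":0}
    - {"claw":-1,"dx":-0.43,"dy":1,"dz":0.1,"yaw":0}
    - {"claw":-1,"dx":-0.43,"dy":1,"dz":0.1,"yaw":0}

```text
time_s: 4.62
ee_pos: [532.2, -66.9, 289.4]
ee_rot: [179.3, 0.9, 0.3]
force: [0.0, 1.0, 1.1]
gripper_width: 90.7
```

Emit:
drive_tool:
  moves:
    - {"claw":-1,"dx":-0.43,"dy":1,"dz":0.2,"yaw":0}
    - {"claw":-1,"dx":-0.43,"dy":1,"dz":0.2,"yaw":0}
    - {"claw":-1,"dx":-0.43,"dy":1,"dz":0.2,"yaw":0}
    - {"claw":-1,"dx":-0.43,"dy":1,"dz":0.2,"yaw":0}
    - {"claw":-1,"dx":-0.43,"dy":1,"dz":0.2,"yaw":0}

```text
time_s: 5.25
ee_pos: [478.9, -174.9, 272.5]
ee_rot: [179.2, 0.9, 0.1]
force: [-0.1, 0.6, -0.8]
gripper_width: 91.0
```

Emit:
drive_tool:
  moves:
    - {"claw":-1,"dx":-0.43,"dy":1,"dz":0.2,"yaw":0}
    - {"claw":-1,"dx":-0.43,"dy":1,"dz":0.2,"yaw":0}
    - {"claw":-1,"dx":-0.43,"dy":1,"dz":0.2,"yaw":0}
    - {"claw":-1,"dx":-0.43,"dy":1,"dz":0.2,"yaw":0}
    - {"claw":-1,"dx":-0.43,"dy":1,"dz":0.2,"yaw":0}

```text
time_s: 5.88
ee_pos: [424.5, -280.5, 255.5]
ee_rot: [179.1, 0.9, -0.2]
force: [0.6, -0.2, -0.4]
gripper_width: 91.0
```

```bash
python3 plan.py 425 -319 235 0 5
```

```text
t 5.88 pos [ 424.5 -280.5  255.5] rot [179.1   0.9  -0.2] F [ 0.6 -0.2 -0.4] w 91.0
{"dx":0.02,"dy":0.98,"dz":0.52,"yaw":-0.01},{"dx":0.01,"dy":0.94,"dz":0.51,"yaw":-0.01},{"dx":-0.00,"dy":0.00,"dz":-0.00,"yaw":0.00},{"dx":-0.00,"dy":0.00,"dz":-0.00,"yaw":0.00},{"dx":-0.00,"dy":0.00,"dz":-0.00,"yaw":0.00},
end [ 425.  -318.9  234.9] 0.0
```

Emit:
drive_tool:
  moves:
    - {"claw":-1,"dx":-0.5,"dy":1,"dz":0.3,"yaw":0}
    - {"claw":-1,"dx":-0.5,"dy":0.85,"dz":0.3,"yaw":0}
    - {"claw":-1,"dx":-0.5,"dy":0,"dz":0,"yaw":0}

```text
time_s: 6.25
ee_pos: [387.5, -319.8, 244.7]
ee_rot: [179.1, 1.0, -0.4]
force: [0.3, 0.2, -0.3]
gripper_width: 90.9
```

```bash
python3 -c "
from h import *
d=snap('wrist','w3');s=telemetry.state();print(s['ee_pos'],s['ee_rot'])
cv2.imwrite('pics/w3b.png',cv2.convertScaleAbs(d['color'],alpha=1.6))"
```

```text
[ 386.32277426 -319.131565    245.16251903] [179.09764852   1.04945376  -0.3958639 ]
```

View pics/w3b.png

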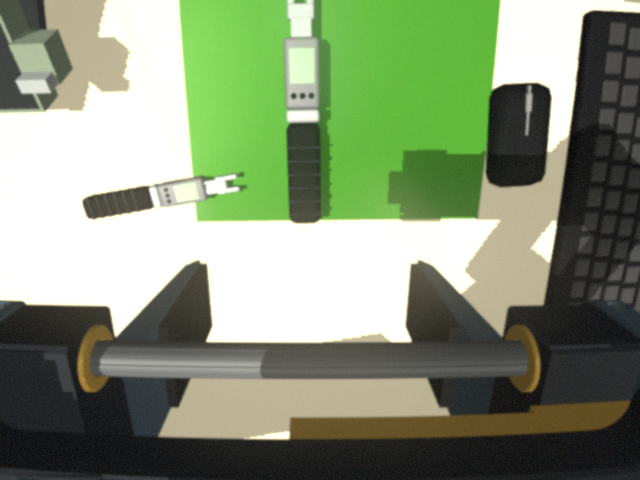

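```bash
python3 -c "
from h import *
d=pickle.load(open('pics/w3.pkl','rb'))
p=onz(d,[[302.5,38],[304.5,222],[286,38],[319,38],[289,200],[321,200]],24);print(p.round(1)); print(np.linalg.norm(p[0]-p[1]),np.degrees(np.arctan2(*(p[0]-p[1])[[1,0]])))
a=p[0][:2];u=(p[0]-p[1])[:2];u/=np.linalg.norm(u);print('origin',a-65*u, (p[1][:2]+110*u))
"; python3 plan.py 463 -319 120 0 7
```

```text
[[ 524.8 -319.4   24. ]
 [ 355.  -319.4   24. ]
 [ 525.  -304.9   24. ]
 [ 524.8 -334.    24. ]
 [ 377.7 -304.5   24. ]
 [ 377.3 -335.8   24. ]]
169.87317163114585 -0.009167265904941648
origin [ 459.84705104 -319.4363724 ] [ 464.97387935 -319.43719268]
t 6.3 pos [ 386.3 -319.1  245.2] rot [179.1   1.   -0.4] F [-1.3  0.7  0.8] w 91.2
{"dx":0.60,"dy":-0.01,"dz":0.98,"yaw":-0.01},{"dx":0.60,"dy":-0.00,"dz":0.98,"yaw":-0.01},{"dx":0.60,"dy":-0.00,"dz":0.98,"yaw":-0.01},{"dx":0.60,"dy":-0.00,"dz":0.98,"yaw":-0.00},{"dx":0.60,"dy":-0.00,"dz":0.98,"yaw":-0.01},{"dx":0.60,"dy":-0.01,"dz":0.98,"yaw":-0.00},{"dx":0.23,"dy":0.00,"dz":0.38,"yaw":-0.01},
end [ 462.9 -319.   120. ] 0.0
```

Emit:
drive_tool:
  moves:
    - {"claw":-1,"dx":0.8,"dy":0,"dz":0.9,"yaw":0}
    - {"claw":-1,"dx":0.8,"dy":0,"dz":1,"yaw":0}
    - {"claw":-1,"dx":0.8,"dy":0,"dz":1,"yaw":0}
    - {"claw":-1,"dx":0.8,"dy":0,"dz":1,"yaw":0}
    - {"claw":-1,"dx":0.7,"dy":0,"dz":1,"yaw":0}

```text
time_s: 6.92
ee_pos: [468.2, -317.9, 141.6]
ee_rot: [179.1, 0.8, -0.3]
force: [0.2, 0.2, -0.1]
gripper_width: 91.1
```

```bash
python3 plan.py 464 -319.4 60 0 5
```

```text
t 6.92 pos [ 468.2 -317.9  141.6] rot [179.1   0.8  -0.3] F [ 0.2  0.2 -0.1] w 91.1
{"dx":-0.05,"dy":0.02,"dz":0.98,"yaw":-0.01},{"dx":-0.05,"dy":0.02,"dz":0.98,"yaw":-0.01},{"dx":-0.05,"dy":0.02,"dz":0.98,"yaw":-0.01},{"dx":-0.05,"dy":0.01,"dz":0.98,"yaw":-0.00},{"dx":-0.01,"dy":0.01,"dz":0.16,"yaw":-0.00},
end [ 464.  -319.5   60. ] -0.0
```

Emit:
drive_tool:
  moves:
    - {"claw":-1,"dx":-0.1,"dy":0.03,"dz":1,"yaw":0}
    - {"claw":-1,"dx":-0.1,"dy":0.03,"dz":1,"yaw":0}
    - {"claw":-1,"dx":-0.1,"dy":0.02,"dz":1,"yaw":0}
    - {"claw":-1,"dx":0,"dy":0,"dz":1,"yaw":0}
    - {"claw":-1,"dx":0,"dy":0,"dz":1,"yaw":0}

```text
time_s: 7.55
ee_pos: [466.0, -314.3, 32.1]
ee_rot: [179.3, 0.8, 0.2]
force: [-0.3, 0.4, 0.5]
gripper_width: 91.4
```

```bash
python3 plan.py 464 -319.4 8 0 3
```

```text
t 7.55 pos [ 466.  -314.3   32.1] rot [179.3   0.8   0.2] F [-0.3  0.4  0.5] w 91.4
{"dx":-0.08,"dy":0.21,"dz":0.98,"yaw":0.02},{"dx":-0.02,"dy":0.04,"dz":0.23,"yaw":0.00},{"dx":0.00,"dy":0.00,"dz":-0.00,"yaw":0.00},
end [ 464.  -319.3    7.9] 0.0
```

Emit:
drive_tool:
  moves:
    - {"claw":-1,"dx":-0.1,"dy":0.28,"dz":0.8,"yaw":0}
    - {"claw":-1,"dx":0,"dy":0,"dz":0.38,"yaw":0}
    - {"claw":0,"dx":0,"dy":0,"dz":0,"yaw":0}
  grip_force: 20

```text
time_s: 7.92
ee_pos: [463.9, -318.2, 4.6]
ee_rot: [179.5, 1.0, 0.3]
force: [0.4, -0.1, 0.4]
gripper_width: 83.6
```

Emit:
drive_tool:
  moves:
    - {"claw":1,"dx":0,"dy":0,"dz":0,"yaw":0}
    - {"claw":1,"dx":0,"dy":0,"dz":0,"yaw":0}
    - {"claw":1,"dx":0,"dy":0,"dz":0,"yaw":0}
    - {"claw":1,"dx":0,"dy":0,"dz":0,"yaw":0}
  grip_force: 20

```text
time_s: 8.43
ee_pos: [465.3, -319.0, 6.7]
ee_rot: [179.3, 0.8, 0.3]
force: [0.5, -0.6, 0.1]
gripper_width: 44.5
```

Emit:
drive_tool:
  moves:
    - {"claw":1,"dx":0,"dy":0,"dz":0,"yaw":0}
    - {"claw":1,"dx":0,"dy":0,"dz":0,"yaw":0}
    - {"claw":1,"dx":0,"dy":0,"dz":0,"yaw":0}

```text
time_s: 8.8
ee_pos: [465.4, -319.0, 6.9]
ee_rot: [179.3, 0.8, 0.3]
force: [0.1, -0.4, -0.5]
gripper_width: 31.8
```

Emit:
drive_tool:
  moves:
    - {"claw":1,"dx":0,"dy":0,"dz":-0.5,"yaw":0}
    - {"claw":1,"dx":0,"dy":0,"dz":-1,"yaw":0}
    - {"claw":1,"dx":0,"dy":0,"dz":-1,"yaw":0}
    - {"claw":1,"dx":0,"dy":-0.3,"dz":-1,"yaw":0}
    - {"claw":1,"dx":0.1,"dy":-0.6,"dz":-1,"yaw":0}

```text
time_s: 9.43
ee_pos: [465.9, -298.6, 97.3]
ee_rot: [179.6, 1.2, 0.2]
force: [-0.7, 0.2, -4.0]
gripper_width: 31.9
```

```bash
python3 plan.py 560 32 225 -1.3 5; python3 -c "
from h import *
d=snap('side','s1');cv2.imwrite('pics/s1b.png',cv2.convertScaleAbs(cv2.resize(d['color'][200:420,180:480],None,fx=2.5,fy=2.5),alpha=1.6))"
```

```text
t 9.43 pos [ 465.9 -298.6   97.3] rot [179.6   1.2   0.2] F [-0.7  0.2 -4. ] w 31.9
{"dx":0.28,"dy":-0.98,"dz":-0.38,"yaw":0.01},{"dx":0.28,"dy":-0.98,"dz":-0.38,"yaw":0.01},{"dx":0.28,"dy":-0.98,"dz":-0.38,"yaw":0.01},{"dx":0.28,"dy":-0.98,"dz":-0.38,"yaw":0.01},{"dx":0.28,"dy":-0.98,"dz":-0.38,"yaw":0.01},
end [ 493.8 -200.5  135.3] -0.2
```

View pics/s1b.png

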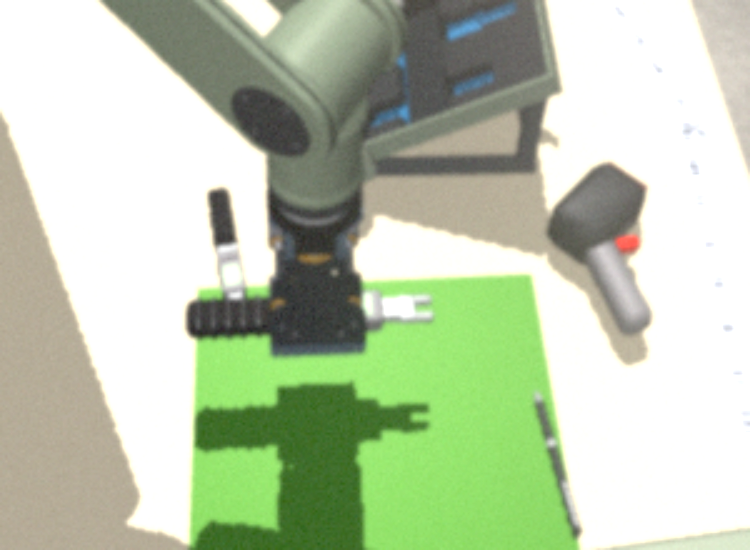

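Emit:
drive_tool:
  moves:
    - {"claw":1,"dx":0.1,"dy":-1,"dz":-0.6,"yaw":0}
    - {"claw":1,"dx":0.1,"dy":-1,"dz":-0.6,"yaw":0}
    - {"claw":1,"dx":0.2,"dy":-1,"dz":-0.6,"yaw":0.05}
    - {"claw":1,"dx":0.3,"dy":-1,"dz":-0.6,"yaw":0.05}
    - {"claw":1,"dx":0.3,"dy":-1,"dz":-0.6,"yaw":0.05}

```text
time_s: 10.1
ee_pos: [486.7, -190.2, 160.1]
ee_rot: [179.7, 1.2, -1.1]
force: [1.0, 0.5, -3.3]
gripper_width: 32.1
```

Emit:
drive_tool:
  moves:
    - {"claw":1,"dx":0.3,"dy":-1,"dz":-0.6,"yaw":0}
    - {"claw":1,"dx":0.3,"dy":-1,"dz":-0.6,"yaw":0}
    - {"claw":1,"dx":0.3,"dy":-1,"dz":-0.6,"yaw":0}
    - {"claw":1,"dx":0.3,"dy":-1,"dz":-0.5,"yaw":0}
    - {"claw":1,"dx":0.3,"dy":-1,"dz":-0.4,"yaw":0}

```text
time_s: 10.72
ee_pos: [517.7, -81.0, 214.7]
ee_rot: [179.8, 1.4, -0.9]
force: [-0.3, -0.2, -3.7]
gripper_width: 31.9
```

```bash
python3 plan.py 560 32 215 -1.3 6
```

```text
t 10.72 pos [517.7 -81.  214.7] rot [179.8   1.4  -0.9] F [-0.3 -0.2 -3.7] w 31.9
{"dx":0.35,"dy":-0.98,"dz":-0.00,"yaw":0.01},{"dx":0.35,"dy":-0.98,"dz":-0.00,"yaw":0.01},{"dx":0.35,"dy":-0.98,"dz":-0.00,"yaw":0.01},{"dx":0.34,"dy":-0.98,"dz":-0.01,"yaw":0.01},{"dx":0.34,"dy":-0.98,"dz":-0.00,"yaw":0.01},{"dx":0.28,"dy":-0.79,"dz":-0.00,"yaw":-0.00},
end [560.1  32.1 214.9] -1.3
```

Emit:
drive_tool:
  moves:
    - {"claw":1,"dx":0.4,"dy":-1,"dz":0,"yaw":0}
    - {"claw":1,"dx":0.4,"dy":-1,"dz":0,"yaw":0.02}
    - {"claw":1,"dx":0.4,"dy":-1,"dz":0,"yaw":0.02}
    - {"claw":1,"dx":0.4,"dy":-1,"dz":0,"yaw":0}
    - {"claw":1,"dx":0.4,"dy":-0.9,"dz":0,"yaw":0}

```text
time_s: 11.35
ee_pos: [556.9, 25.2, 213.6]
ee_rot: [179.8, 1.6, -1.0]
force: [0.7, -0.8, -3.9]
gripper_width: 31.8
```

Emit:
drive_tool:
  moves:
    - {"claw":1,"dx":0,"dy":0,"dz":0,"yaw":0}

```text
time_s: 11.48
ee_pos: [556.9, 26.9, 213.4]
ee_rot: [179.8, 1.7, -0.9]
force: [0.3, -0.6, -4.3]
gripper_width: 31.8
```

```bash
python3 plan.py 576 32 165 -1.3 3; python3 -c "
from h import *
d=snap('wrist','w4')
cv2.imwrite('pics/w4b.png',cv2.convertScaleAbs(d['color'],alpha=1.8))"
```

```text
t 11.47 pos [556.9  26.9 213.4] rot [179.8   1.7  -0.9] F [ 0.3 -0.6 -4.3] w 31.8
{"dx":0.39,"dy":-0.11,"dz":0.98,"yaw":0.02},{"dx":0.38,"dy":-0.11,"dz":0.98,"yaw":0.02},{"dx":0.18,"dy":-0.05,"dz":0.46,"yaw":0.01},
end [576.   31.9 165. ] -1.3
```

View pics/w4b.png

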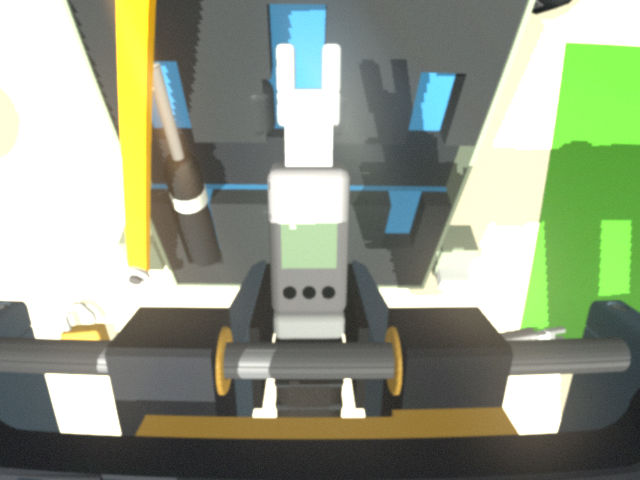

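Emit:
drive_tool:
  moves:
    - {"claw":1,"dx":0.4,"dy":-0.15,"dz":0.8,"yaw":0.02}
    - {"claw":1,"dx":0.35,"dy":-0.1,"dz":0.8,"yaw":0.02}
    - {"claw":1,"dx":0.2,"dy":0,"dz":0.5,"yaw":0}
    - {"claw":1,"dx":0,"dy":0,"dz":0.1,"yaw":0}

```text
time_s: 12.02
ee_pos: [574.4, 29.2, 164.5]
ee_rot: [179.7, 1.9, -1.4]
force: [0.2, -0.4, -3.7]
gripper_width: 31.8
```

```bash
python3 plan.py 577 32 160 -1.3 2; python3 -c "
from h import *
d=snap('wrist','w5')
cv2.imwrite('pics/w5b.png',cv2.convertScaleAbs(d['color'],alpha=1.8))"
```

```text
t 12.03 pos [574.4  29.2 164.5] rot [179.7   1.9  -1.4] F [ 0.2 -0.4 -3.7] w 31.8
{"dx":0.13,"dy":-0.14,"dz":0.22,"yaw":-0.01},{"dx":-0.00,"dy":-0.00,"dz":0.00,"yaw":0.00},
end [577.   32.  160.1] -1.3
```

View pics/w5b.png

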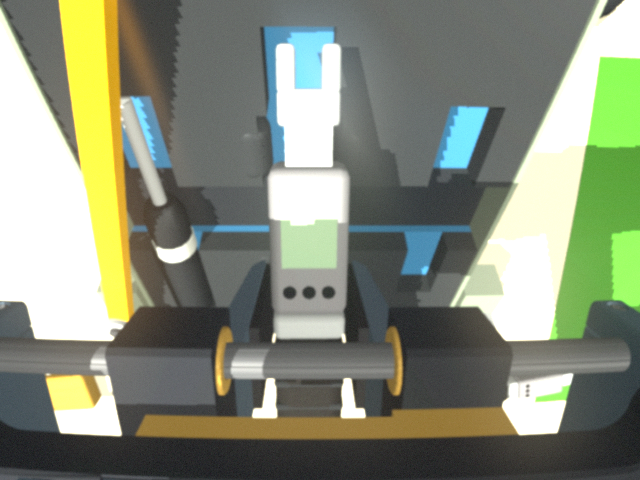

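Emit:
drive_tool:
  moves:
    - {"claw":1,"dx":0.13,"dy":-0.2,"dz":0.3,"yaw":0}
    - {"claw":1,"dx":0,"dy":0,"dz":0.3,"yaw":0}
    - {"claw":1,"dx":0,"dy":0,"dz":0.3,"yaw":0}
  grip_force: 12

```text
time_s: 12.45
ee_pos: [577.2, 33.2, 146.6]
ee_rot: [179.7, 1.7, -1.4]
force: [-0.7, -0.3, -3.7]
gripper_width: 32.0
```

```bash
python3 plan.py 577 32.5 145 -1.3 2; python3 -c "
from h import *
d=snap('wrist','w6')
cv2.imwrite('pics/w6b.png',cv2.convertScaleAbs(d['color'],alpha=1.8))
d=snap('side','s2');cv2.imwrite('pics/s2b.png',cv2.convertScaleAbs(cv2.resize(d['color'][120:300,260:460],None,fx=3.5,fy=3.2,interpolation=3),alpha=1.6))"
```

```text
t 12.45 pos [577.2  33.2 146.6] rot [179.7   1.7  -1.4] F [-0.7 -0.3 -3.7] w 32.0
{"dx":-0.01,"dy":0.04,"dz":0.08,"yaw":-0.01},{"dx":0.00,"dy":-0.00,"dz":0.00,"yaw":-0.00},
end [577.   32.4 145. ] -1.3
```

View pics/w6b.png

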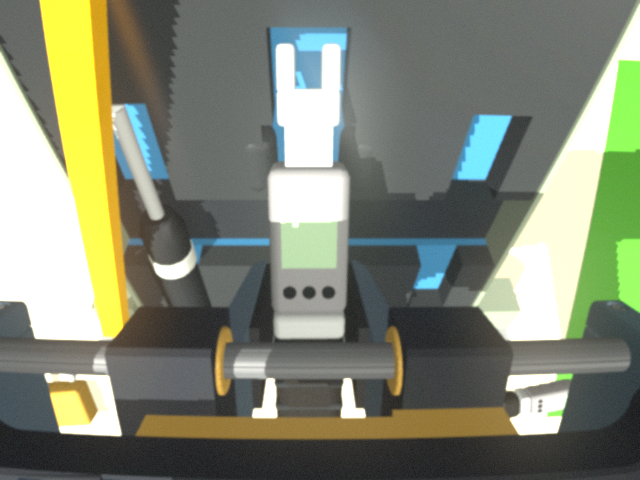

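View pics/s2b.png

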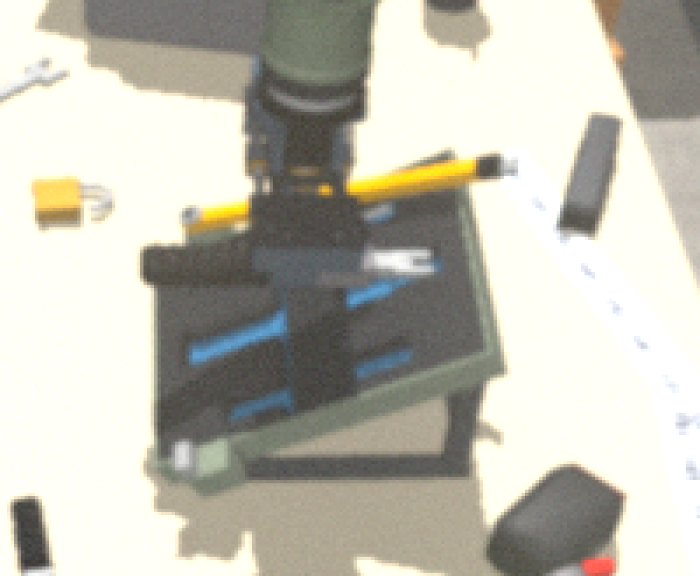

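Emit:
drive_tool:
  moves:
    - {"claw":1,"dx":0,"dy":0,"dz":0.3,"yaw":0}
    - {"claw":1,"dx":0,"dy":0,"dz":0.3,"yaw":0}
    - {"claw":1,"dx":0,"dy":0,"dz":0.3,"yaw":0}

```text
time_s: 12.92
ee_pos: [576.2, 33.2, 127.9]
ee_rot: [179.7, 1.8, -1.4]
force: [-0.6, -1.0, -2.8]
gripper_width: 31.8
```

Emit:
drive_tool:
  moves:
    - {"claw":1,"dx":0,"dy":0,"dz":0.3,"yaw":0}
    - {"claw":1,"dx":0,"dy":0,"dz":0.3,"yaw":0}

```text
time_s: 13.18
ee_pos: [575.9, 33.3, 115.5]
ee_rot: [179.7, 1.7, -1.4]
force: [-1.4, 0.0, -0.8]
gripper_width: 32.0
```

```bash
python3 plan.py 577 32.5 120 -1.3 2; python3 -c "
from h import *
d=snap('side','s3');cv2.imwrite('pics/s3b.png',cv2.convertScaleAbs(cv2.resize(d['color'][120:300,260:460],None,fx=3.5,fy=3.2,interpolation=3),alpha=1.6))"
```

```text
t 13.18 pos [575.9  33.3 115.5] rot [179.7   1.7  -1.4] F [-1.4  0.  -0.8] w 32.0
{"dx":0.06,"dy":0.04,"dz":-0.22,"yaw":-0.01},{"dx":-0.00,"dy":-0.00,"dz":-0.00,"yaw":-0.00},
end [577.1  32.4 119.9] -1.3
```

View pics/s3b.png

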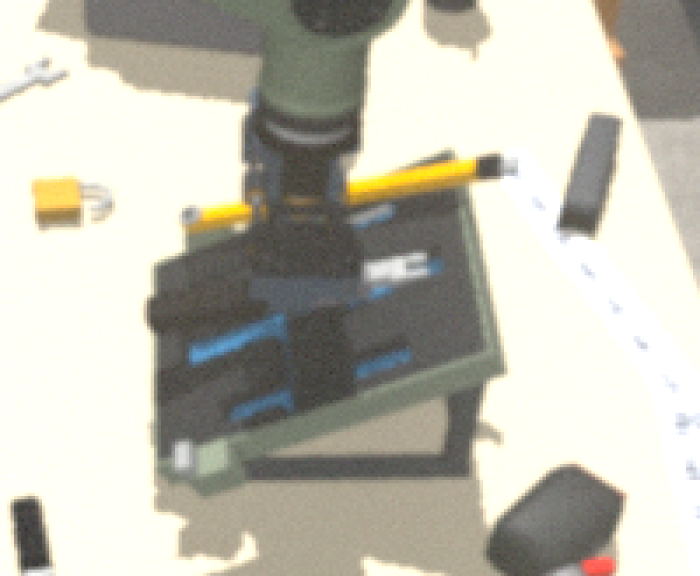

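Emit:
drive_tool:
  moves:
    - {"claw":1,"dx":0.1,"dy":0.03,"dz":0.3,"yaw":0}
    - {"claw":1,"dx":0.1,"dy":0,"dz":0.2,"yaw":0}

```text
time_s: 13.48
ee_pos: [578.3, 32.8, 103.8]
ee_rot: [179.7, 1.9, -1.4]
force: [-2.8, -0.1, -1.4]
gripper_width: 32.0
```

```bash
python3 plan.py 588 32.5 105 -1.3 2; python3 -c "
from h import *
d=snap('wrist','w7')
cv2.imwrite('pics/w7b.png',cv2.convertScaleAbs(d['color'],alpha=1.8))
d=snap('side','s4');cv2.imwrite('pics/s4b.png',cv2.convertScaleAbs(cv2.resize(d['color'][120:300,260:460],None,fx=3.5,fy=3.2,interpolation=3),alpha=1.6))"
```

```text
t 13.47 pos [578.3  32.8 103.8] rot [179.7   1.9  -1.4] F [-2.8 -0.1 -1.4] w 32.0
{"dx":0.49,"dy":0.00,"dz":-0.06,"yaw":-0.01},{"dx":-0.00,"dy":0.00,"dz":-0.00,"yaw":-0.00},
end [588.1  32.6 105. ] -1.3
```

View pics/s4b.png

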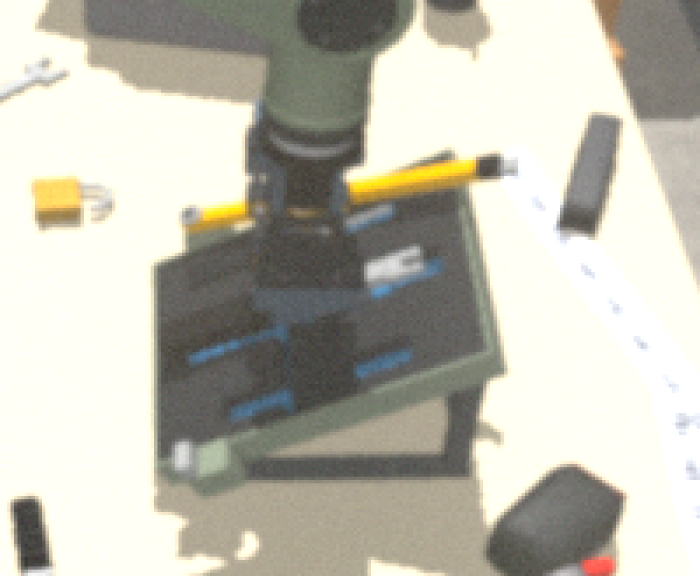

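View pics/w7b.png

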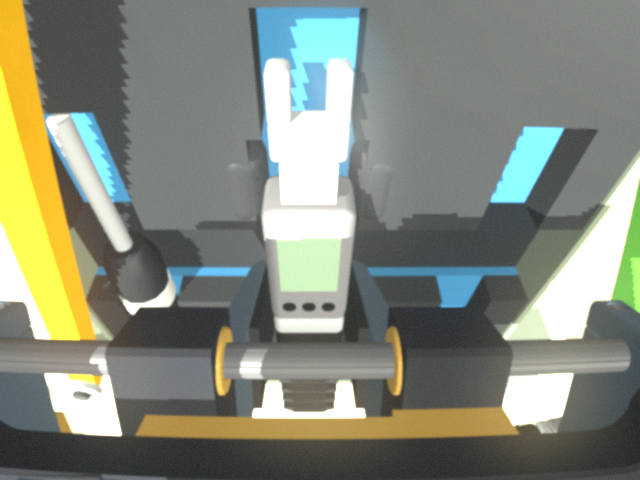

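Emit:
drive_tool:
  moves:
    - {"claw":1,"dx":0.5,"dy":0,"dz":-0.25,"yaw":0}
    - {"claw":1,"dx":0.1,"dy":0,"dz":0.1,"yaw":0}

```text
time_s: 13.82
ee_pos: [590.7, 32.6, 106.4]
ee_rot: [179.7, 2.0, -1.4]
force: [-2.3, 1.8, 5.4]
gripper_width: 31.7
```

```bash
python3 plan.py 588 32.5 105 -1.3 2; python3 -c "
from h import *
d=snap('wrist','w8')
cv2.imwrite('pics/w8b.png',cv2.convertScaleAbs(d['color'],alpha=1.8))
"
```

```text
t 13.82 pos [590.7  32.6 106.4] rot [179.7   2.   -1.4] F [-2.3  1.8  5.4] w 31.7
{"dx":-0.14,"dy":0.01,"dz":0.07,"yaw":-0.01},{"dx":0.00,"dy":-0.00,"dz":-0.00,"yaw":-0.00},
end [587.9  32.4 105. ] -1.3
```

View pics/w8b.png

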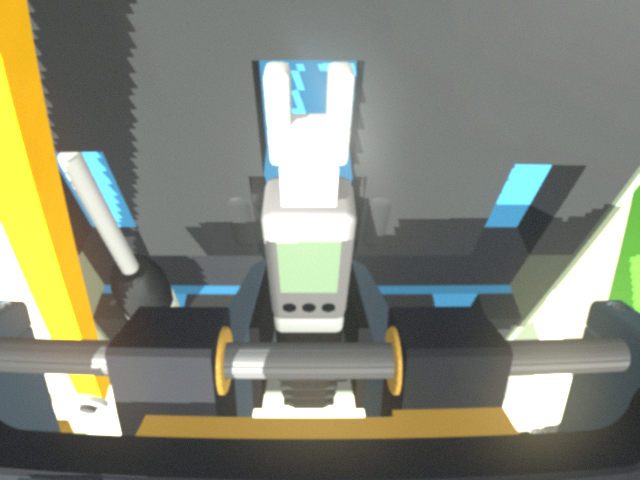

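Emit:
drive_tool:
  moves:
    - {"claw":1,"dx":-0.2,"dy":0,"dz":0.0,"yaw":0}
    - {"claw":1,"dx":0,"dy":0,"dz":0.1,"yaw":0}
  grip_force: 40

```text
time_s: 14.12
ee_pos: [589.2, 32.8, 105.6]
ee_rot: [179.8, 1.6, -1.4]
force: [-3.9, 1.4, 5.3]
gripper_width: 31.6
```

Emit:
drive_tool:
  moves:
    - {"claw":1,"dx":0.15,"dy":0,"dz":0.25,"yaw":0}
    - {"claw":1,"dx":0.15,"dy":0,"dz":0.25,"yaw":0}
  grip_force: 40

```text
time_s: 14.38
ee_pos: [593.0, 32.8, 96.9]
ee_rot: [179.8, 1.8, -1.5]
force: [-8.4, 0.8, 12.6]
gripper_width: 31.7
```

Emit:
drive_tool:
  moves:
    - {"claw":1,"dx":0.1,"dy":0,"dz":0.2,"yaw":0}
    - {"claw":1,"dx":0.03,"dy":0,"dz":0.1,"yaw":0}

```text
time_s: 14.62
ee_pos: [593.3, 32.7, 95.6]
ee_rot: [179.8, 2.0, -1.5]
force: [-5.5, -0.2, 10.2]
gripper_width: 31.7
```

```bash
python3 -c "
from h import *
s=telemetry.state();print(s['ee_pos'],s['force'])
d=snap('wrist','w9')
cv2.imwrite('pics/w9b.png',cv2.convertScaleAbs(d['color'],alpha=1.8))
d=snap('side','s5');cv2.imwrite('pics/s5b.png',cv2.convertScaleAbs(cv2.resize(d['color'][120:300,260:460],None,fx=3.5,fy=3.2,interpolation=3),alpha=1.6))"
```

```text
[593.31580045  32.74833822  95.64650843] [-5.45710439 -0.24573691 10.23174106]
```

View pics/s5b.png

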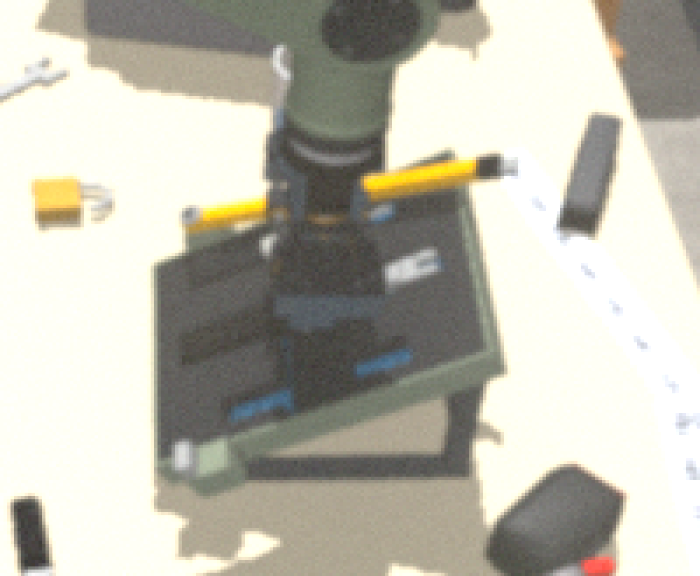

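View pics/w9b.png

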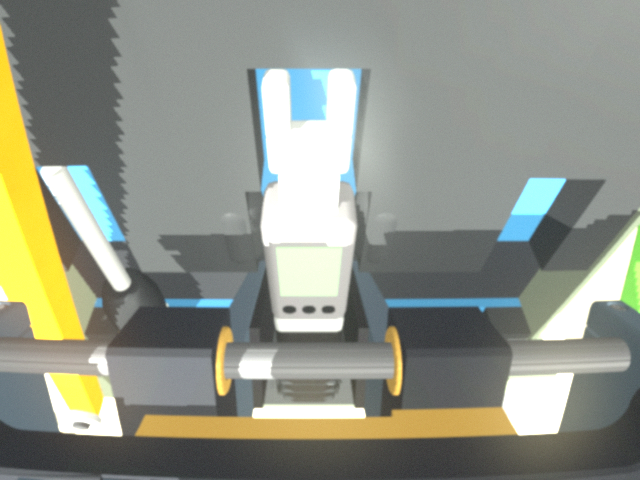

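Emit:
drive_tool:
  moves:
    - {"claw":-0.3,"dx":0,"dy":0,"dz":0,"yaw":0}
    - {"claw":-0.3,"dx":0,"dy":0,"dz":0,"yaw":0}
    - {"claw":-0.3,"dx":0,"dy":0,"dz":0,"yaw":0}
    - {"claw":-0.3,"dx":0,"dy":0,"dz":0,"yaw":0}

```text
time_s: 15.22
ee_pos: [594.4, 31.9, 94.9]
ee_rot: [179.7, 1.8, -1.4]
force: [0.3, -0.6, -1.0]
gripper_width: 59.2
```

Emit:
drive_tool:
  moves:
    - {"claw":-0.3,"dx":0,"dy":0,"dz":-0.5,"yaw":0}
    - {"claw":-0.3,"dx":-0.3,"dy":0,"dz":-0.8,"yaw":0}
    - {"claw":-0.3,"dx":-0.9,"dy":0,"dz":-1,"yaw":0}
    - {"claw":0.3,"dx":-0.9,"dy":0,"dz":-1,"yaw":0}
    - {"claw":1,"dx":-0.9,"dy":0,"dz":-0.5,"yaw":0}

```text
time_s: 15.85
ee_pos: [535.9, 33.8, 178.2]
ee_rot: [179.7, 1.7, -1.4]
force: [-0.9, -0.4, -0.5]
gripper_width: 42.4
```

```bash
python3 -c "
from h import *
s=telemetry.state();print(s['ee_pos'],s['force'])
d=snap('wrist','w10')
cv2.imwrite('pics/w10b.png',cv2.convertScaleAbs(d['color'],alpha=1.8))
d=snap('side','s6');cv2.imwrite('pics/s6b.png',cv2.convertScaleAbs(cv2.resize(d['color'][120:300,260:460],None,fx=3.5,fy=3.2,interpolation=3),alpha=1.6))"
```

```text
[535.9256812   33.76213772 178.15012928] [-0.92061842 -0.44975369 -0.46734726]
```

View pics/s6b.png

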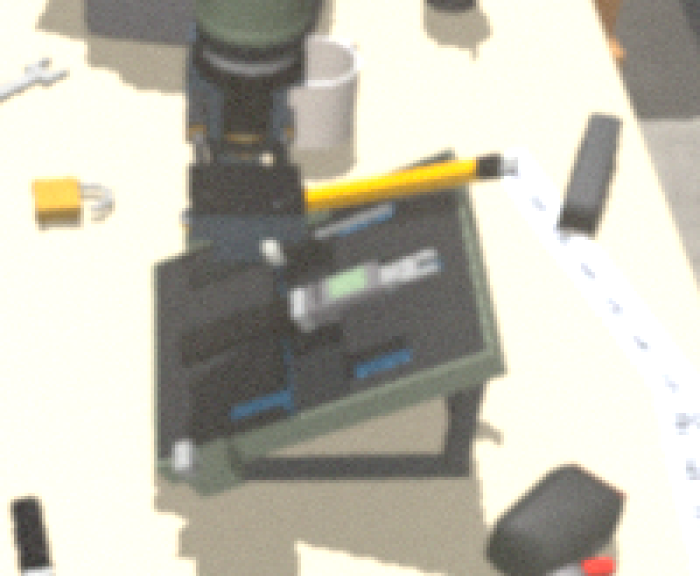

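View pics/w10b.png

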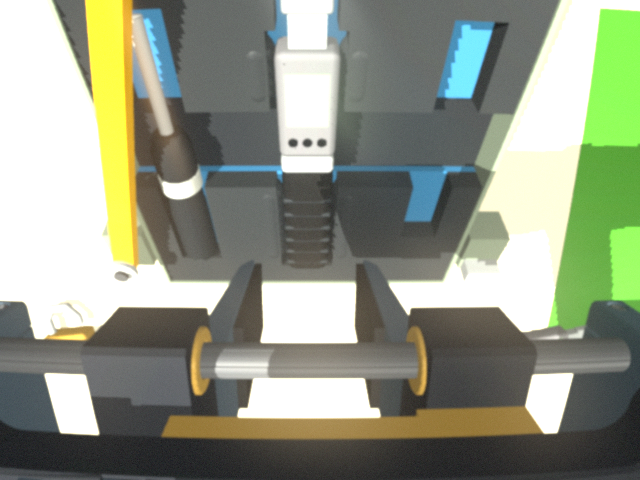

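Emit:
drive_tool:
  moves:
    - {"claw":1,"dx":-0.5,"dy":0,"dz":0.8,"yaw":0}
    - {"claw":1,"dx":-0.5,"dy":0,"dz":0.9,"yaw":0}
    - {"claw":1,"dx":-0.5,"dy":0,"dz":0.9,"yaw":0}
    - {"claw":1,"dx":-0.5,"dy":0,"dz":0.9,"yaw":0}
    - {"claw":1,"dx":-0.1,"dy":0,"dz":0.4,"yaw":0}

```text
time_s: 16.58
ee_pos: [494.0, 34.5, 101.8]
ee_rot: [179.7, 1.2, -1.4]
force: [-0.4, 0.1, -0.6]
gripper_width: 0.6
```

```bash
python3 plan.py 491 34 76 -1.3 3
```

```text
t 16.57 pos [494.   34.5 101.8] rot [179.7   1.2  -1.4] F [-0.4  0.1 -0.6] w 0.6
{"dx":-0.11,"dy":0.02,"dz":0.98,"yaw":-0.01},{"dx":-0.04,"dy":0.01,"dz":0.31,"yaw":-0.00},{"dx":0.00,"dy":0.00,"dz":-0.00,"yaw":-0.00},
end [491.  34.  76.] -1.3
```

Emit:
drive_tool:
  moves:
    - {"claw":1,"dx":-0.05,"dy":0,"dz":0.8,"yaw":0}
    - {"claw":1,"dx":0,"dy":0,"dz":0.3,"yaw":0}
    - {"claw":1,"dx":0.12,"dy":0,"dz":0.2,"yaw":0}
    - {"claw":1,"dx":0.12,"dy":0,"dz":0.2,"yaw":0}

```text
time_s: 17.08
ee_pos: [500.9, 34.4, 72.1]
ee_rot: [179.7, 0.9, -1.4]
force: [-0.1, 0.0, -0.0]
gripper_width: 0.5
```

```bash
python3 -c "
from h import *
s=telemetry.state();print(s['ee_pos'],s['force'])
d=snap('wrist','w11')
cv2.imwrite('pics/w11b.png',cv2.convertScaleAbs(d['color'],alpha=1.8))"
```

```text
[500.87829128  34.37735698  72.06264046] [-0.14457612  0.00662944 -0.03902048]
```

View pics/w11b.png

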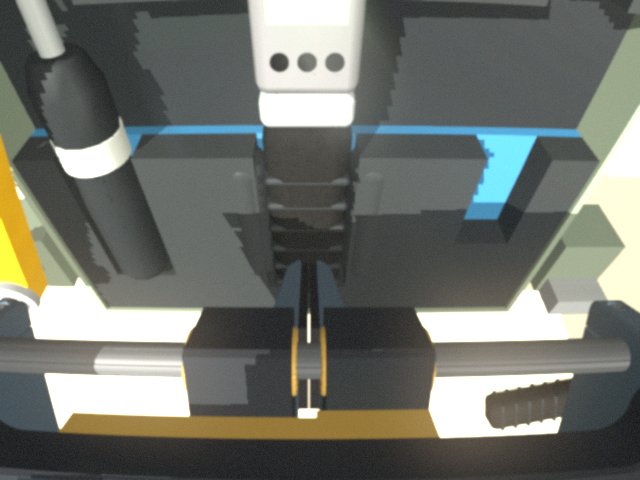

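Emit:
drive_tool:
  moves:
    - {"claw":1,"dx":0,"dy":0,"dz":0.12,"yaw":0}
    - {"claw":1,"dx":0,"dy":0,"dz":0.12,"yaw":0}

```text
time_s: 17.38
ee_pos: [501.8, 34.4, 68.9]
ee_rot: [179.8, 0.9, -1.4]
force: [-6.6, -0.4, 22.9]
gripper_width: 0.4
```

Emit:
drive_tool:
  moves:
    - {"claw":1,"dx":0.05,"dy":0,"dz":0.15,"yaw":0}
    - {"claw":1,"dx":0.05,"dy":0,"dz":0.15,"yaw":0}

```text
time_s: 17.62
ee_pos: [502.0, 34.3, 68.8]
ee_rot: [179.8, 1.0, -1.4]
force: [-9.5, -0.4, 25.1]
gripper_width: 0.7
```

Emit:
drive_tool:
  moves:
    - {"claw":1,"dx":0,"dy":0,"dz":-1,"yaw":0}
    - {"claw":1,"dx":0.8,"dy":0,"dz":-1,"yaw":0}
    - {"claw":1,"dx":1,"dy":0,"dz":-0.9,"yaw":0}
    - {"claw":1,"dx":1,"dy":0.05,"dz":-0.6,"yaw":0}
    - {"claw":1,"dx":1,"dy":0.05,"dz":-0.5,"yaw":0}

```text
time_s: 18.25
ee_pos: [579.5, 30.8, 151.5]
ee_rot: [179.8, 0.9, -1.4]
force: [-0.1, 0.2, 0.6]
gripper_width: 0.4
```

```bash
python3 plan.py 614 31 150 -1.3 3
```

```text
t 18.25 pos [579.5  30.8 151.5] rot [179.8   0.9  -1.4] F [-0.1  0.2  0.6] w 0.4
{"dx":0.98,"dy":-0.03,"dz":0.04,"yaw":-0.01},{"dx":0.74,"dy":-0.02,"dz":0.04,"yaw":-0.00},{"dx":0.00,"dy":-0.00,"dz":-0.00,"yaw":-0.00},
end [613.9  31.  149.9] -1.3
```

Emit:
drive_tool:
  moves:
    - {"claw":1,"dx":0.9,"dy":-0.03,"dz":0,"yaw":0}
    - {"claw":1,"dx":0.7,"dy":0,"dz":0,"yaw":0}
    - {"claw":1,"dx":0,"dy":0,"dz":0.3,"yaw":0}

```text
time_s: 18.62
ee_pos: [614.4, 30.5, 146.1]
ee_rot: [179.8, 0.7, -1.4]
force: [0.5, 0.3, -0.1]
gripper_width: 0.2
```

Emit:
drive_tool:
  moves:
    - {"claw":1,"dx":0.08,"dy":0,"dz":0.2,"yaw":0}
    - {"claw":1,"dx":0.05,"dy":0,"dz":0.12,"yaw":0}

```text
time_s: 18.88
ee_pos: [615.2, 30.4, 138.1]
ee_rot: [179.8, 0.9, -1.4]
force: [0.5, 0.1, 0.7]
gripper_width: 0.6
```

Emit:
drive_tool:
  moves:
    - {"claw":1,"dx":0.05,"dy":0,"dz":0.12,"yaw":0}
    - {"claw":1,"dx":0.05,"dy":0,"dz":0.15,"yaw":0}

```text
time_s: 19.12
ee_pos: [616.2, 30.4, 134.9]
ee_rot: [179.8, 0.9, -1.4]
force: [-8.0, -0.5, 22.5]
gripper_width: 0.3
```

Emit:
drive_tool:
  moves:
    - {"claw":1,"dx":0.05,"dy":0,"dz":0.15,"yaw":0}
    - {"claw":1,"dx":0.05,"dy":0,"dz":0.15,"yaw":0}

```text
time_s: 19.38
ee_pos: [616.1, 30.4, 135.2]
ee_rot: [179.8, 0.9, -1.4]
force: [-7.0, 0.8, 15.0]
gripper_width: 0.6
```

Emit:
drive_tool:
  moves:
    - {"claw":1,"dx":0,"dy":0,"dz":-1,"yaw":0}
    - {"claw":1,"dx":-0.5,"dy":0,"dz":-1,"yaw":0}
    - {"claw":1,"dx":-1,"dy":0,"dz":-1,"yaw":0}
    - {"claw":1,"dx":-1,"dy":0,"dz":-1,"yaw":0}
    - {"claw":1,"dx":-1,"dy":0,"dz":-1,"yaw":0}

```text
time_s: 20.0
ee_pos: [543.4, 32.5, 239.4]
ee_rot: [179.8, 1.1, -1.4]
force: [0.3, 0.2, 0.4]
gripper_width: 0.5
```

```bash
python3 -c "
from h import *
s=telemetry.state();print(s['ee_pos'],s['force'])
d=snap('wrist','w12')
cv2.imwrite('pics/w12b.png',cv2.convertScaleAbs(d['color'],alpha=1.8))
d=snap('side','s7');cv2.imwrite('pics/s7b.png',cv2.convertScaleAbs(cv2.resize(d['color'][120:300,260:460],None,fx=3.5,fy=3.2,interpolation=3),alpha=1.6))"
```

```text
[543.38481627  32.52625596 239.40633121] [0.29649966 0.16463054 0.41535912]
```

View pics/s7b.png

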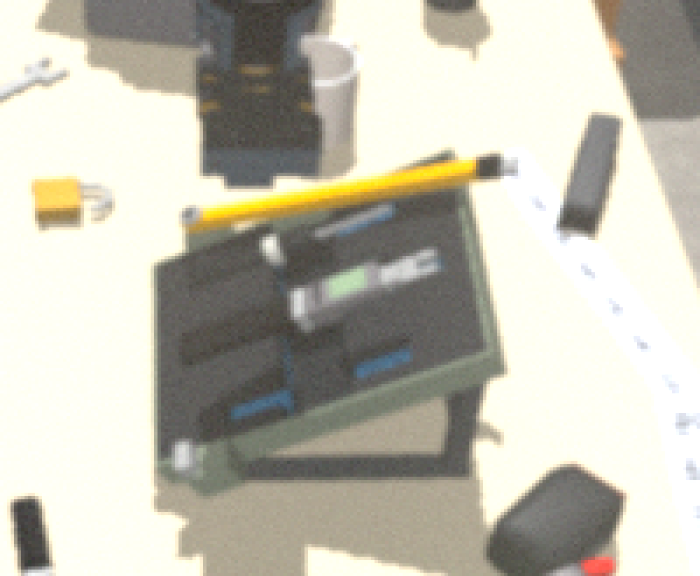

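View pics/w12b.png

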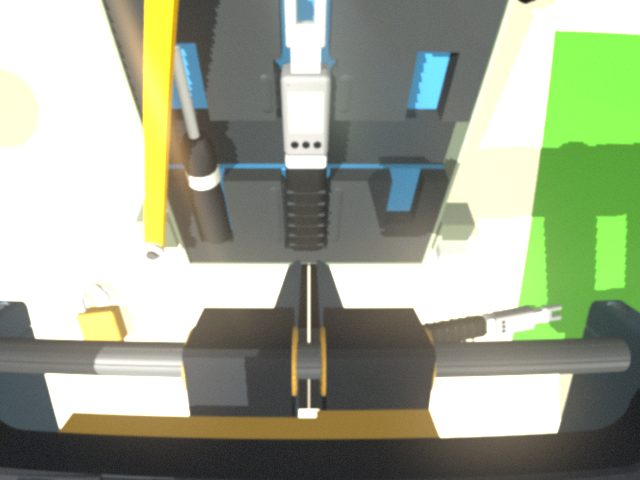

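```bash
cat > kp.py <<'E'
from bd import *
v=[589.7,32.1,-1.3];R=Rb(v[2]);o=np.array([v[0],v[1],102.])
e1=np.array([np.cos(np.radians(v[2])),np.sin(np.radians(v[2])),0]);e2=np.array([-e1[1],e1[0],0])
def tcp(th,rho=175,off=7,h=17.5):
    K=np.array([-85,132,0])+rho*np.array([np.sin(th),-np.cos(th),0])+off*np.array([np.cos(th),np.sin(th),0]);K[2]=h
    return o+R@K-45.5*e1+16*e2, K
if __name__=='__main__':
    print('app',tcp(1.288,175,30))
    for th in np.arange(1.288,-.1,-.1): print(round(th,2),tcp(th)[0].round(1),tcp(th)[1].round(0))
E
python3 kp.py; python3 plan.py 615 150 250 88.7 11
```

```text
app (array([617.51912069, 159.477663  , 162.86547826]), array([ 91.42006739, 111.97601884,  17.5       ]))
1.29 [611.5 137.5 159.7] [85. 90. 18.]
1.19 [606.7 120.9 157.1] [80. 73. 18.]
1.09 [600.5 104.8 153.8] [73. 57. 18.]
0.99 [593.   89.6 149.6] [65. 42. 18.]
0.89 [584.2  75.2 144.7] [55. 27. 18.]
0.79 [574.2  62.  139.2] [44. 14. 18.]
0.69 [563.2  50.  132.9] [32.  1. 18.]
0.59 [551.1  39.3 126.1] [ 18. -10.  18.]
0.49 [538.2  30.  118.8] [  3. -19.  18.]
0.39 [524.5  22.2 111. ] [-12. -27.  18.]
0.29 [510.3  16.1 102.9] [-29. -34.  18.]
0.19 [495.6  11.6  94.4] [-45. -39.  18.]
0.09 [480.6   8.9  85.8] [-63. -42.  18.]
-0.01 [465.5   7.8  77.1] [-80. -43.  18.]
t 20.1 pos [543.9  32.6 241.5] rot [179.8   0.9  -1.4] F [ 0.2 -0.9  0.2] w 0.5
{"dx":0.56,"dy":-0.98,"dz":-0.07,"yaw":-0.95},{"dx":0.77,"dy":-0.98,"dz":-0.08,"yaw":-0.95},{"dx":0.98,"dy":-0.94,"dz":-0.08,"yaw":-0.95},{"dx":0.98,"dy":-0.71,"dz":-0.08,"yaw":-0.95},{"dx":0.98,"dy":-0.51,"dz":-0.07,"yaw":-0.95},{"dx":0.77,"dy":-0.27,"dz":-0.05,"yaw":-0.95},{"dx":-0.00,"dy":-0.00,"dz":0.00,"yaw":-0.95},{"dx":-0.00,"dy":-0.00,"dz":0.00,"yaw":-0.95},{"dx":-0.00,"dy":-0.00,"dz":0.00,"yaw":-0.95},{"dx":-0.00,"dy":-0.00,"dz":0.00,"yaw":-0.95},{"dx":-0.00,"dy":-0.00,"dz":0.00,"yaw":-0.95},
end [615.  150.  250.1] 88.4
```

Emit:
drive_tool:
  moves:
    - {"claw":-1,"dx":0,"dy":-0.2,"dz":-0.3,"yaw":-0.95}
    - {"claw":-1,"dx":0.3,"dy":-0.4,"dz":-0.3,"yaw":-0.95}
    - {"claw":-1,"dx":0.5,"dy":-0.5,"dz":-0.2,"yaw":-0.95}
    - {"claw":-1,"dx":0.6,"dy":-0.5,"dz":0,"yaw":-0.95}
    - {"claw":-1,"dx":0.8,"dy":-0.3,"dz":0,"yaw":-0.95}

```text
time_s: 20.72
ee_pos: [573.7, 85.7, 254.6]
ee_rot: [-179.5, 0.9, 40.7]
force: [0.4, -0.5, 0.2]
gripper_width: 47.3
```

```bash
python3 plan.py 617.5 162 250 88.7 6
```

```text
t 20.73 pos [573.7  85.7 254.6] rot [-179.5    0.9   40.7] F [ 0.4 -0.5  0.2] w 47.3
{"dx":0.98,"dy":-0.35,"dz":0.05,"yaw":-0.95},{"dx":0.98,"dy":-0.19,"dz":0.05,"yaw":-0.95},{"dx":0.98,"dy":-0.05,"dz":0.05,"yaw":-0.95},{"dx":0.98,"dy":0.08,"dz":0.06,"yaw":-0.95},{"dx":0.39,"dy":0.09,"dz":0.02,"yaw":-0.95},{"dx":-0.00,"dy":0.00,"dz":-0.00,"yaw":-0.84},
end [617.5 162.1 250. ] 88.7
```

Emit:
drive_tool:
  moves:
    - {"claw":-1,"dx":0.9,"dy":-0.35,"dz":0.05,"yaw":-0.95}
    - {"claw":-1,"dx":0.95,"dy":-0.19,"dz":0.05,"yaw":-0.95}
    - {"claw":-1,"dx":0.9,"dy":0,"dz":0.05,"yaw":-0.95}
    - {"claw":-1,"dx":0.8,"dy":0.1,"dz":0.05,"yaw":-0.9}
    - {"claw":-1,"dx":0.3,"dy":0.1,"dz":0.05,"yaw":-0.8}

```text
time_s: 21.35
ee_pos: [615.8, 156.5, 242.7]
ee_rot: [-178.8, 0.5, 81.1]
force: [-0.6, -0.6, -0.1]
gripper_width: 90.9
```

```bash
python3 plan.py 617.5 162 190 88.7 4
```

```text
t 21.35 pos [615.8 156.5 242.7] rot [-178.8    0.5   81.1] F [-0.6 -0.6 -0.1] w 90.9
{"dx":0.11,"dy":0.01,"dz":0.98,"yaw":-0.33},{"dx":0.10,"dy":0.02,"dz":0.98,"yaw":-0.32},{"dx":0.07,"dy":0.02,"dz":0.68,"yaw":-0.23},{"dx":0.00,"dy":0.00,"dz":-0.00,"yaw":0.00},
end [617.5 162.  189.9] 88.7
```

Emit:
drive_tool:
  moves:
    - {"claw":-1,"dx":0.15,"dy":0.02,"dz":0.8,"yaw":-0.4}
    - {"claw":-1,"dx":0.15,"dy":0.02,"dz":0.9,"yaw":-0.4}
    - {"claw":-1,"dx":0.05,"dy":0.02,"dz":0.4,"yaw":-0.05}

```text
time_s: 21.72
ee_pos: [617.8, 164.0, 196.8]
ee_rot: [-178.6, 0.4, 88.7]
force: [1.2, 0.3, 0.4]
gripper_width: 91.4
```

```bash
python3 plan.py 617.5 161 165 88.7 4; python3 -c "
from h import *
d=snap('wrist','w13')
cv2.imwrite('pics/w13b.png',cv2.convertScaleAbs(d['color'],alpha=1.8))
d=snap('side','s8');cv2.imwrite('pics/s8b.png',cv2.convertScaleAbs(cv2.resize(d['color'][100:300,260:460],None,fx=3.5,fy=3,interpolation=3),alpha=1.6))"
```

```text
t 21.73 pos [617.8 164.  196.8] rot [-178.6    0.4   88.7] F [1.2 0.3 0.4] w 91.4
{"dx":-0.09,"dy":-0.01,"dz":0.98,"yaw":0.00},{"dx":-0.06,"dy":-0.00,"dz":0.61,"yaw":0.00},{"dx":0.00,"dy":-0.00,"dz":0.00,"yaw":0.00},{"dx":0.00,"dy":-0.00,"dz":0.00,"yaw":0.00},
end [617.5 161.  165. ] 88.7
```

View pics/s8b.png

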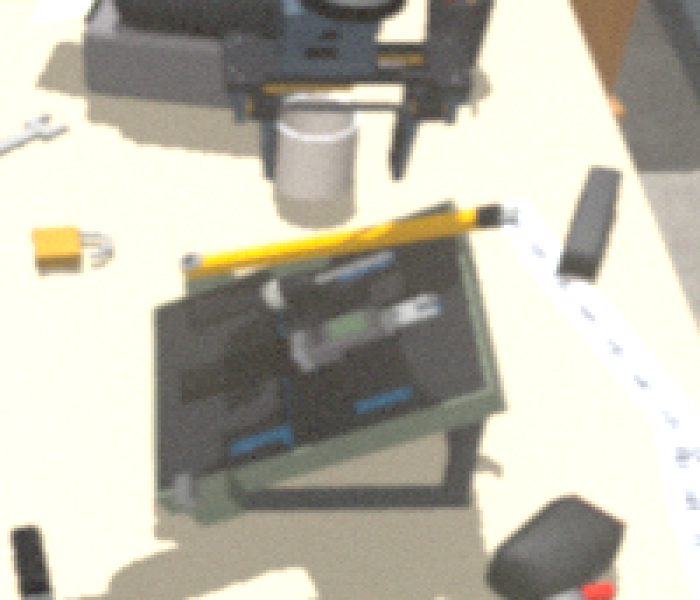

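View pics/w13b.png

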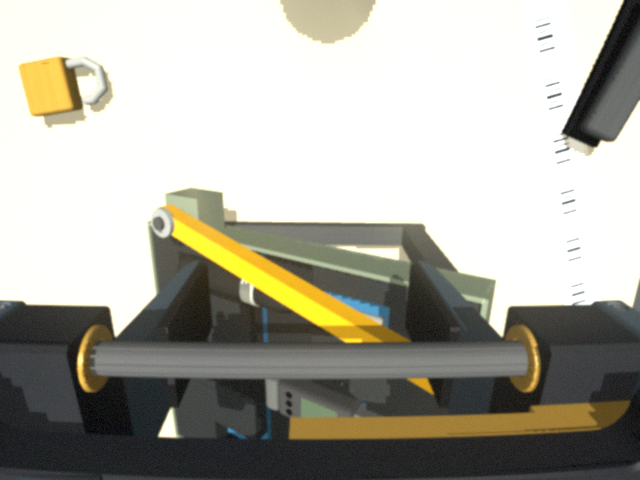

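Emit:
drive_tool:
  moves:
    - {"claw":-1,"dx":-0.05,"dy":0,"dz":0.8,"yaw":0}
    - {"claw":-1,"dx":-0.05,"dy":0,"dz":0.55,"yaw":0}
    - {"claw":-1,"dx":0,"dy":0,"dz":0.1,"yaw":0}

```text
time_s: 22.2
ee_pos: [617.5, 161.3, 167.2]
ee_rot: [-178.7, 0.4, 88.6]
force: [0.9, -0.0, 0.3]
gripper_width: 91.1
```

```bash
python3 plan.py 611.5 137.5 161.2 88.7 4; python3 -c "
from h import *
d=snap('side','s9');cv2.imwrite('pics/s9b.png',cv2.convertScaleAbs(cv2.resize(d['color'][100:300,260:460],None,fx=3.5,fy=3,interpolation=3),alpha=1.6))"
```

```text
t 22.2 pos [617.5 161.3 167.2] rot [-178.7    0.4   88.6] F [ 0.9 -0.   0.3] w 91.1
{"dx":-0.98,"dy":-0.22,"dz":0.24,"yaw":-0.01},{"dx":-0.21,"dy":-0.05,"dz":0.06,"yaw":0.00},{"dx":-0.00,"dy":-0.00,"dz":-0.00,"yaw":0.00},{"dx":-0.00,"dy":-0.00,"dz":-0.00,"yaw":0.00},
end [611.5 137.6 161.2] 88.7
```

View pics/s9b.png

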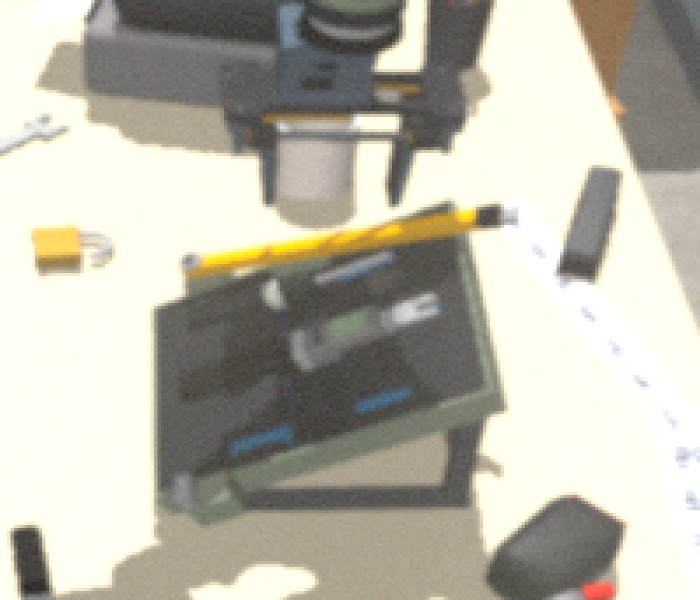

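Emit:
drive_tool:
  moves:
    - {"claw":-1,"dx":-0.9,"dy":-0.22,"dz":0.28,"yaw":0}
    - {"claw":-1,"dx":-0.4,"dy":-0.1,"dz":0.08,"yaw":0}
    - {"claw":-1,"dx":-0.5,"dy":-0.15,"dz":0.08,"yaw":0}

```text
time_s: 22.62
ee_pos: [607.3, 124.6, 159.2]
ee_rot: [-178.9, 0.2, 88.7]
force: [0.5, 2.0, -0.6]
gripper_width: 91.0
```

```bash
python3 plan.py 604 113 157 88.7 3; python3 -c "
from h import *
d=snap('side','s10');cv2.imwrite('pics/s10b.png',cv2.convertScaleAbs(cv2.resize(d['color'][100:300,260:460],None,fx=3.5,fy=3,interpolation=3),alpha=1.6))"
```

```text
t 22.62 pos [607.3 124.6 159.2] rot [-178.9    0.2   88.7] F [ 0.5  2.  -0.6] w 91.0
{"dx":-0.58,"dy":-0.15,"dz":0.11,"yaw":-0.01},{"dx":-0.00,"dy":-0.00,"dz":0.00,"yaw":0.00},{"dx":-0.00,"dy":-0.00,"dz":0.00,"yaw":0.00},
end [604.1 113.1 157. ] 88.7
```

View pics/s10b.png

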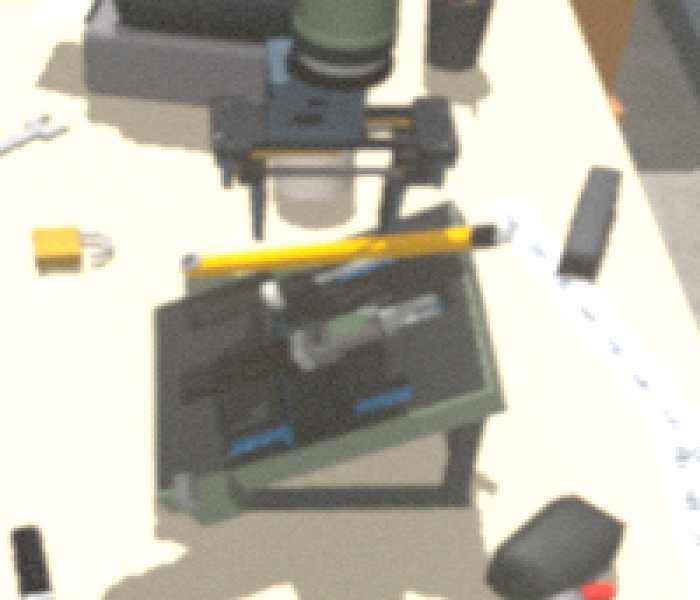

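Emit:
drive_tool:
  moves:
    - {"claw":-1,"dx":-0.55,"dy":-0.17,"dz":0.1,"yaw":0}
    - {"claw":-1,"dx":-0.55,"dy":-0.22,"dz":0.13,"yaw":0}
    - {"claw":-1,"dx":-0.5,"dy":-0.25,"dz":0.14,"yaw":0}

```text
time_s: 23.05
ee_pos: [592.4, 89.8, 152.0]
ee_rot: [-178.9, 0.3, 88.6]
force: [0.6, 1.9, -1.2]
gripper_width: 91.3
```

```bash
python3 plan.py 574.2 62 140.7 88.7 4
```

```text
t 23.05 pos [592.4  89.8 152. ] rot [-178.9    0.3   88.6] F [ 0.6  1.9 -1.2] w 91.3
{"dx":-0.98,"dy":-0.61,"dz":0.39,"yaw":-0.00},{"dx":-0.43,"dy":-0.27,"dz":0.17,"yaw":-0.01},{"dx":0.00,"dy":0.00,"dz":0.00,"yaw":0.00},{"dx":0.00,"dy":0.00,"dz":0.00,"yaw":0.00},
end [574.1  62.  140.8] 88.7
```

Emit:
drive_tool:
  moves:
    - {"claw":-1,"dx":-0.45,"dy":-0.27,"dz":0.15,"yaw":0}
    - {"claw":-1,"dx":-0.45,"dy":-0.28,"dz":0.17,"yaw":0}
    - {"claw":-1,"dx":-0.4,"dy":-0.29,"dz":0.17,"yaw":0}

```text
time_s: 23.42
ee_pos: [573.7, 62.0, 142.2]
ee_rot: [-178.9, 0.3, 88.6]
force: [0.8, 2.0, -1.0]
gripper_width: 91.2
```

```bash
python3 plan.py 551 39.3 127.6 88.7 4; python3 -c "
from h import *
d=snap('side','s11');cv2.imwrite('pics/s11b.png',cv2.convertScaleAbs(cv2.resize(d['color'][100:300,260:460],None,fx=3.5,fy=3,interpolation=3),alpha=1.6))"
```

```text
t 23.43 pos [573.7  62.  142.2] rot [-178.9    0.3   88.6] F [ 0.8  2.  -1. ] w 91.2
{"dx":-0.98,"dy":-0.94,"dz":0.62,"yaw":-0.01},{"dx":-0.18,"dy":-0.17,"dz":0.11,"yaw":0.00},{"dx":-0.00,"dy":0.00,"dz":-0.00,"yaw":0.00},{"dx":-0.00,"dy":0.00,"dz":-0.00,"yaw":0.00},
end [551.   39.3 127.6] 88.7
```

View pics/s11b.png

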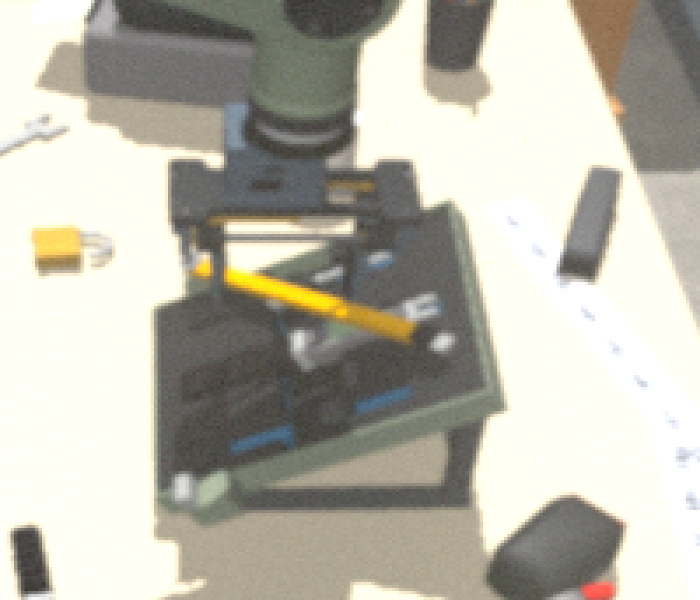

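Emit:
drive_tool:
  moves:
    - {"claw":-1,"dx":-0.36,"dy":-0.33,"dz":0.21,"yaw":0}
    - {"claw":-1,"dx":-0.35,"dy":-0.35,"dz":0.22,"yaw":0}
    - {"claw":-1,"dx":-0.33,"dy":-0.37,"dz":0.22,"yaw":0}

```text
time_s: 23.85
ee_pos: [550.4, 39.2, 129.3]
ee_rot: [-179.0, 0.4, 88.6]
force: [1.0, 1.4, 0.3]
gripper_width: 90.9
```

```bash
python3 plan.py 524.5 22.2 112.5 88.7 4
```

```text
t 23.85 pos [550.4  39.2 129.3] rot [-179.     0.4   88.6] F [1.  1.4 0.3] w 90.9
{"dx":-0.68,"dy":-0.98,"dz":0.64,"yaw":-0.01},{"dx":-0.20,"dy":-0.30,"dz":0.20,"yaw":0.00},{"dx":-0.00,"dy":0.00,"dz":-0.00,"yaw":0.00},{"dx":-0.00,"dy":0.00,"dz":-0.00,"yaw":0.00},
end [524.4  22.2 112.5] 88.7
```

Emit:
drive_tool:
  moves:
    - {"claw":-1,"dx":-0.3,"dy":-0.4,"dz":0.26,"yaw":0}
    - {"claw":-1,"dx":-0.27,"dy":-0.42,"dz":0.26,"yaw":0}
    - {"claw":-1,"dx":-0.24,"dy":-0.43,"dz":0.26,"yaw":0}

```text
time_s: 24.22
ee_pos: [523.1, 22.0, 113.5]
ee_rot: [-179.0, 0.4, 88.6]
force: [1.1, 0.3, 0.2]
gripper_width: 91.2
```

```bash
python3 plan.py 495.6 11.6 95.5 88.7 4
```

```text
t 24.23 pos [523.1  22.  113.5] rot [-179.     0.4   88.6] F [1.1 0.3 0.2] w 91.2
{"dx":-0.40,"dy":-0.98,"dz":0.65,"yaw":-0.01},{"dx":-0.15,"dy":-0.38,"dz":0.25,"yaw":0.00},{"dx":-0.00,"dy":-0.00,"dz":-0.00,"yaw":0.00},{"dx":-0.00,"dy":-0.00,"dz":-0.00,"yaw":0.00},
end [495.7  11.6  95.5] 88.7
```

Emit:
drive_tool:
  moves:
    - {"claw":-1,"dx":-0.2,"dy":-0.44,"dz":0.3,"yaw":0}
    - {"claw":-1,"dx":-0.16,"dy":-0.45,"dz":0.28,"yaw":0}
    - {"claw":-1,"dx":-0.13,"dy":-0.45,"dz":0.28,"yaw":0}

```text
time_s: 24.6
ee_pos: [493.9, 11.6, 96.0]
ee_rot: [-179.0, 0.4, 88.6]
force: [1.8, 0.6, 1.9]
gripper_width: 91.2
```

```bash
python3 plan.py 480.6 8.9 87 88.7 4; python3 -c "
from h import *
d=snap('side','s12');cv2.imwrite('pics/s12b.png',cv2.convertScaleAbs(cv2.resize(d['color'][100:300,260:460],None,fx=3.5,fy=3,interpolation=3),alpha=1.6))"
```

```text
t 24.6 pos [493.9  11.6  96. ] rot [-179.     0.4   88.6] F [1.8 0.6 1.9] w 91.2
{"dx":-0.15,"dy":-0.66,"dz":0.45,"yaw":-0.01},{"dx":-0.00,"dy":-0.00,"dz":-0.00,"yaw":0.00},{"dx":-0.00,"dy":-0.00,"dz":-0.00,"yaw":0.00},{"dx":-0.00,"dy":-0.00,"dz":-0.00,"yaw":0.00},
end [480.6   8.9  87. ] 88.7
```

View pics/s12b.png

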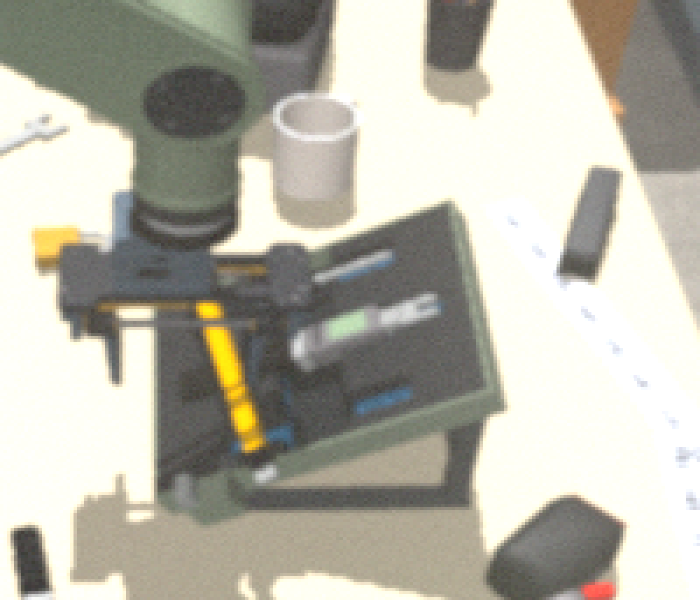

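Emit:
drive_tool:
  moves:
    - {"claw":-1,"dx":-0.1,"dy":-0.4,"dz":0.25,"yaw":0}
    - {"claw":-1,"dx":-0.05,"dy":-0.4,"dz":0.25,"yaw":0}

```text
time_s: 24.9
ee_pos: [475.0, 8.7, 85.1]
ee_rot: [-178.9, 0.4, 88.6]
force: [0.7, 0.1, 1.6]
gripper_width: 91.2
```

Emit:
drive_tool:
  moves:
    - {"claw":-1,"dx":0,"dy":-0.3,"dz":0.18,"yaw":0}
    - {"claw":-1,"dx":0,"dy":-0.2,"dz":0.12,"yaw":0}

```text
time_s: 25.15
ee_pos: [466.9, 8.5, 79.8]
ee_rot: [-179.3, 0.5, 88.6]
force: [5.1, -0.4, 10.6]
gripper_width: 91.3
```

Emit:
drive_tool:
  moves:
    - {"claw":-1,"dx":0,"dy":-0.1,"dz":-0.05,"yaw":0}
    - {"claw":-1,"dx":0,"dy":-0.15,"dz":-0.03,"yaw":0}

```text
time_s: 25.4
ee_pos: [465.4, 8.7, 82.3]
ee_rot: [-179.7, 0.5, 88.6]
force: [5.8, -0.4, -1.1]
gripper_width: 91.5
```

```bash
python3 -c "
from h import *
s=telemetry.state();print(s['ee_pos'],s['force'])
d=snap('side','s13');cv2.imwrite('pics/s13b.png',cv2.convertScaleAbs(cv2.resize(d['color'][170:290,285:445],None,fx=5,fy=5,interpolation=3),alpha=1.6))"
```

```text
[465.38120102   8.66303901  82.34554784] [ 5.77154645 -0.43322892 -1.05410756]
```

View pics/s13b.png

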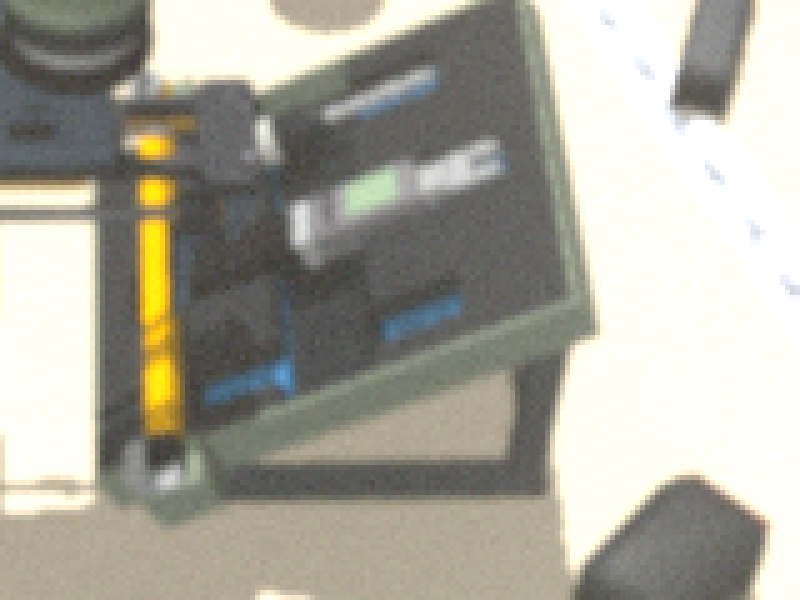

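Emit:
drive_tool:
  moves:
    - {"claw":-1,"dx":0,"dy":-0.25,"dz":0.05,"yaw":0}
    - {"claw":-1,"dx":0,"dy":-0.25,"dz":0.05,"yaw":0}

```text
time_s: 25.7
ee_pos: [464.6, 8.8, 82.5]
ee_rot: [179.0, 0.5, 88.6]
force: [10.3, -0.8, -1.0]
gripper_width: 91.2
```

Emit:
drive_tool:
  moves:
    - {"claw":-1,"dx":0,"dy":0.3,"dz":-0.2,"yaw":0}
    - {"claw":-1,"dx":0,"dy":0.1,"dz":-0.8,"yaw":0}
    - {"claw":-1,"dx":0,"dy":0,"dz":-1,"yaw":0}
    - {"claw":-1,"dx":-0.5,"dy":0,"dz":-1,"yaw":0.5}
    - {"claw":-1,"dx":-1,"dy":0,"dz":-1,"yaw":0.9}

```text
time_s: 26.32
ee_pos: [461.1, -19.8, 160.9]
ee_rot: [-179.6, 0.5, 76.4]
force: [0.7, -0.5, 0.4]
gripper_width: 91.7
```

Emit:
drive_tool:
  moves:
    - {"claw":-1,"dx":-0.6,"dy":0,"dz":-1,"yaw":0.9}
    - {"claw":-1,"dx":-0.4,"dy":0.2,"dz":-1,"yaw":0.9}
    - {"claw":-1,"dx":0,"dy":0.2,"dz":-1,"yaw":0.9}
    - {"claw":-1,"dx":0,"dy":0.2,"dz":-1,"yaw":0.9}
    - {"claw":-1,"dx":0,"dy":0,"dz":-1,"yaw":0.9}

```text
time_s: 26.95
ee_pos: [458.8, -44.7, 260.8]
ee_rot: [-179.1, 1.6, 36.3]
force: [-0.0, 0.2, -0.4]
gripper_width: 91.2
```

```bash
python3 plan.py 550 32 300 -1.3 5
```

```text
t 26.95 pos [458.8 -44.7 260.8] rot [-179.1    1.6   36.3] F [-0.   0.2 -0.4] w 91.2
{"dx":0.98,"dy":-0.06,"dz":-0.32,"yaw":0.72},{"dx":0.98,"dy":-0.17,"dz":-0.33,"yaw":0.73},{"dx":0.98,"dy":-0.29,"dz":-0.34,"yaw":0.75},{"dx":0.98,"dy":-0.41,"dz":-0.35,"yaw":0.78},{"dx":0.98,"dy":-0.55,"dz":-0.37,"yaw":0.83},
end [538.2  22.1 295. ] 3.6
```

Emit:
drive_tool:
  moves:
    - {"claw":-1,"dx":0.98,"dy":-0.06,"dz":-0.32,"yaw":0.75}
    - {"claw":-1,"dx":0.98,"dy":-0.17,"dz":-0.33,"yaw":0.75}
    - {"claw":-1,"dx":0.98,"dy":-0.3,"dz":-0.34,"yaw":0.75}
    - {"claw":-1,"dx":0.98,"dy":-0.4,"dz":-0.35,"yaw":0.8}
    - {"claw":-1,"dx":0.98,"dy":-0.55,"dz":-0.37,"yaw":0.83}

```text
time_s: 27.58
ee_pos: [534.7, 22.7, 290.6]
ee_rot: [179.9, 3.0, 1.7]
force: [0.4, 0.9, 0.8]
gripper_width: 91.1
```

Emit:
drive_tool:
  moves:
    - {"claw":-1,"dx":0,"dy":0,"dz":0,"yaw":0.3}
    - {"claw":-1,"dx":0,"dy":0,"dz":0,"yaw":0}

```text
time_s: 27.82
ee_pos: [533.3, 23.9, 289.0]
ee_rot: [179.8, 3.4, -0.9]
force: [0.2, 0.1, 0.3]
gripper_width: 90.9
```

Run:
```python
from kp import *
d=snap('wrist','w14');s=telemetry.state();print(s['ee_pos'].round(1),s['ee_rot'].round(1),s['time_s'])
I=d['color'].astype(int);m=((I[...,2]-I[...,0])>60)&((I[...,1]-I[...,0])>40);m[290:]=0
n_,l,st,c=cv2.connectedComponentsWithStats(m.astype(np.uint8));print(st[1:][st[1:,4]>60])
cv2.imwrite('pics/w14b.png',cv2.convertScaleAbs(d['color'],alpha=1.8))
snap('side','s14');t=snap('top','t14')
cv2.imwrite('pics/t14b.png',cv2.convertScaleAbs(t['color'],alpha=1.5))
```

```text
[533.4  23.9 288.9] [179.8   3.4  -0.9] 27.875
[[ 148  197  277   24 5679]
 [  88  272   39   18  599]]
```

View pics/w14b.png

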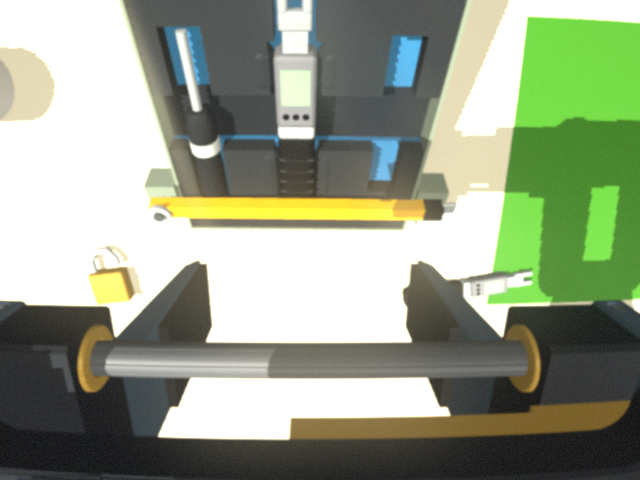

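View pics/t14b.png

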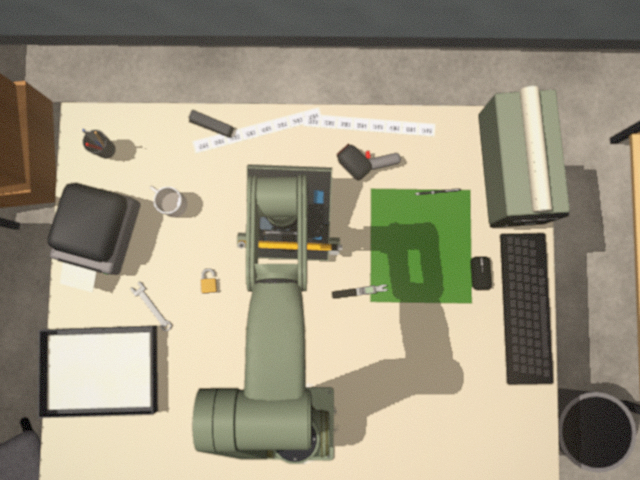

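View pics/s14.png

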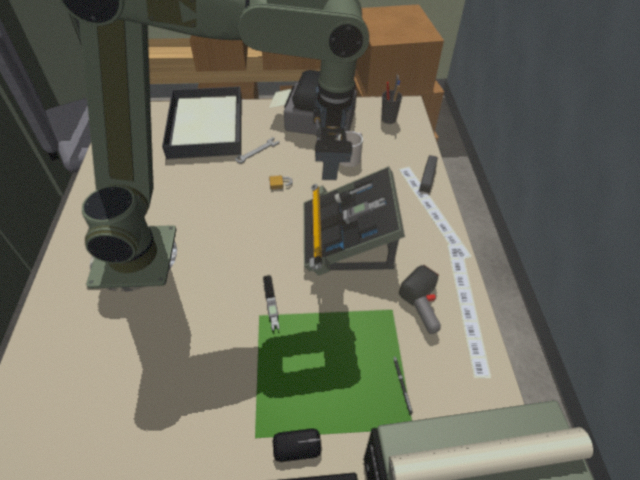

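Run:
```python
from kp import *
d=pickle.load(open('pics/w14.pkl','rb'))
I=d['color'].astype(int);m=((I[...,2]-I[...,0])>60)&((I[...,1]-I[...,0])>40);m[:190]=0;m[225:]=0;m[:,:160]=0;m[:,415:]=0
n=R[:,2]
top=[];bot=[]
for c in range(180,410,5):
    r=np.nonzero(m[:,c])[0]; top.append((c,r.min()-.5))
q=(onplane(d,top,o+25*n,n)-o)@R
k=np.polyfit(q[:,1],q[:,0],1);print('uphill top edge x vs y',k,'at pivot y',np.polyval(k,132),'(expect -78) slope angle',-k[0])
# wrench predicted home features
F={'body end top +':(65,16,8),'body end top -':(65,-16,8),'collar 2 +':(2,16,8),'collar 2 -':(2,-16,8)}
for a,b in F.items(): print(a,proj(d,o+R@np.array(b,float)).round(1))
z=cv2.convertScaleAbs(d['color'][0:230,200:400],alpha=1.8);cv2.imwrite('pics/w14z.png',cv2.resize(z,None,fx=2.6,fy=2.6,interpolation=3))
```

```text
uphill top edge x vs y [ 1.10650318e-02 -6.17889699e+01] at pivot y -60.32838566227812 (expect -78) slope angle -0.011065031810284797
body end top + [[272.7  56.9]]
body end top - [[317.5  57.1]]
collar 2 + [[276.9 128.9]]
collar 2 - [[315.7 129.1]]
```

View pics/w14z.png

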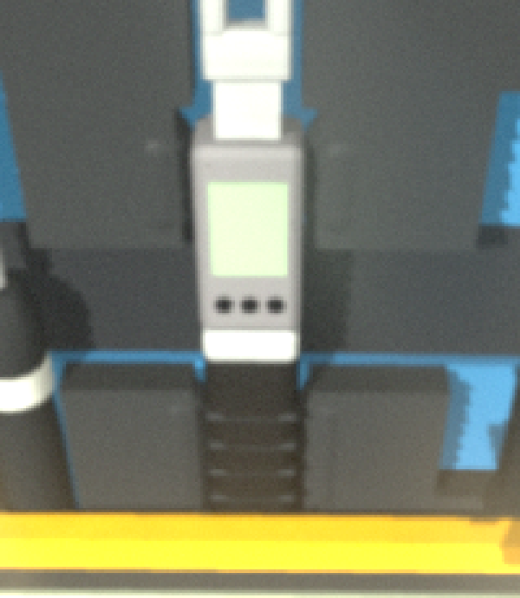

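```bash
python3 -c "
from workcell import job;print(job.job_done())"
```

```text
the job is handed in; nothing more can be done
None
```

The torque wrench is in its pocket with the jaw uphill, the yellow keeper bar is shut against its catch, and I handed the job in at about 28 s of the 64 s allowed. No verdict was reported.

**Wrench:** I gripped it at mid length, let it tilt to the slope against the pocket and pushed it past the lips. I then pressed each end with closed fingers to about 23–25 N. Both ends stopped hard about 1 mm below the height I predicted for a wrench that is home.

**Keeper bar:** I pushed it shut with one finger at 1–2 N, clear of the tools. It stopped hard at the catch when I pushed with 10 N.

**Last checks:**
- **Bar angle:** the wrist picture puts it within about 0.01 rad of shut. That is as fine as my estimate of the rack's direction allows.
- **Wrench position:** its edges lie within about 2 px of where they should be when home. That fits the 3 mm of slack in the pocket.
- **Other things:** by eye in the final top and side pictures, everything on the desk is where it started. I did not measure this.
- **Disagreement:** the bar's edge first measured 18 mm too far uphill. I put this down to the mask picking up the bottom of the bar's uphill face instead of its top edge.

I did not press the heel end again after pressing the head end.

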